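Prop open the flask incubator

TASK

Open the flask incubator on the bench: lift its cover well up, then, while the cover slowly sinks back on its damped hinge, swing the prop rod up out of its saddle and work its tip along the underside of the cover's catch rail until it drops into the holding hole, and let go so that the cover rests on the rod's collar. Feel for the hole with a light touch and do not force the rod against the rail. Leave the flasks and everything else on the bench where they are.

Things in the scene. Friction and masses are not known exactly. Their poses are not given: they have to be found in the camera images.
- incubator: white bench-top warming tub, 270 (x) x 260 (y) x 100 mm high, fixed to the bench; origin at the centre of its underside, front faces its -x, z up. A control pod 75 mm wide stands on its left (+y) side. On its right (-y) side, 52 mm out from the wall, the prop rod lies in a small open saddle
- cover: hinged cover: white frame, smoked window, 240 mm long, 260 wide, 18 thick, about 0.36 kg; origin on the hinge axis (far edge), axes as the incubator's when shut: free front edge at x -240 mm, z = 0 its underside, z its outward normal. The tilt of its z axis from vertical is the opening angle: 0 shut, stop at 1.15 rad
- cover_hinge (a point): middle of the hinge axis, which runs along the incubator's y at its x 115, z 100 mm. The hinge is damped: lifting takes 4 to 11 N at the handle, more if fast; let go, the cover stays up for a moment and sinks slowly, 0.02 to 0.05 rad/s high up, faster when lower
- cover_handle (a point): middle of the cover's bar handle: a dark steel bar 11 mm thick, 110 mm long, along the cover's y, 35 mm out from the cover's front edge and 9 mm above its underside (cover x -275 mm)
- rail_mid (a point): on the catch rail, in the rod's swing plane (cover x -107, y -182 mm), on its underside (cover z 0). The rail is an aluminium angle on the cover's right edge; its flat leg is 68 mm wide, 4 thick, from about cover x -38 to -178. The holding hole is a through slot in it, 13 (x) x 16 (y) mm; the rail is screwed on through long holes, so the hole's centre is anywhere from cover x -105 to -145
- prop_rod: prop rod, steel, 8 mm thick, about 80 g; origin on its pivot, x along the rod to its tip. It turns about the incubator's y only, upwards from lying flat pointing to the incubator's +x, and falls back if let go. Orange sleeve (the grip) 14 mm thick from 75 to 130 mm along it, collar 18 mm across from 158 to 164, then the orange round-ended tip, 8 mm thick, to 177 mm
- rod_pivot (a point): the rod's pivot axis: x -100, y -182, z 85 mm in the incubator's frame (215 mm in front of the hinge axis, 15 below it)
- rod_grip (a point): middle of the rod's orange sleeve, 102.5 mm from the pivot; while the rod lies in its saddle there are 45 mm free between it and the tub's wall, more on the outside. The rod is slim: more than 20 N between its tip and the rail would bend it
- rod_tip (a point): end of the rod's tip, 177 mm from the pivot. While it slides on the rail's underside near the hole the cover stands at 0.86 to 0.90 rad; when the tip drops in, the cover sinks on to the collar within 2 to 4 s, to about 0.79 rad, and the tip's end stands 13 mm above the rail's underside
- flask_a: culture flask lying in the tub, white cap, 140 x 78 x 34 mm; origin under its middle; leave alone
- flask_b: culture flask lying in the tub, blue cap, same size; leave alone
- flask_c: culture flask lying on the bench, white cap, same size; leave alone
- media_bottle: clear bottle with blue cap, 72 mm across, 150 high; origin under its centre; leave alone
- reagent_bottle: amber bottle with black cap, 60 mm across, 120 high; leave alone
- tube_rack: green tube rack, 100 x 210 mm, 82 high; leave alone
- well_plate: flat clear well plate, 127 x 85 x 14 mm; leave alone
- petri_stack: stack of three dishes, 90 mm across, 47 high; leave alone

How it is judged:
By the outcome, as a careful person would: the job done as asked, in the order asked, and still so for the second after the job is handed in, with the robot touching nothing.
It also fails if it takes over 72 s, if anything falls off the work surface, if the arm or the gripper's body presses on something with over 40 N, if the wrist force passes 120 N, or if a joint passes its speed limit or range.

ROBOT

A 6-joint arm with a two-finger parallel gripper is mounted at the origin on the work surface. World frame = base frame: x ahead of the robot, y to its left, z up, the work surface at z = 0. Lengths are in m, angles in degrees, forces in N, time in s.
With the tool pointing down it reaches from about 0.25 to 0.725 m from the base axis. Payload 9.7 kg.
Tool frame: the origin (TCP) lies at the very end of the fingers, on their centre line; the grasp point (between the pads) lies 19 mm behind it (bot.hold_point_z is the distance from the TCP to the grasp point, in m); z points along the fingers, y is the line along which they close (so a half turn about z gives the same grasp; the last joint's range is limited). The gripper opens to 85 mm and grips with 20 to 120 N. Pads are 22 mm wide; open, the fingers measure 114 mm over their backs; the gripper's body (76 mm by 85 mm) begins 54 mm behind the grasp point. The pads swing forward as they close: fully open they stand 13 mm farther back than shut.
Start: joints at [72.88, 4.979, 10.078, 95.1, 0, 90], TCP at [0.162, 0.526, 0.199] pointing down, gripper open.
Joint ranges: [-179.16, 179.16], [-48.56, 103.87], [-65.8, 70.77], [-126.05, 130.52], [-82.76, 87.17], [-180, 180]. Speed limits (degrees/s): [127.2, 127.2, 147.25, 180, 180, 180].

INTERFACE

Orientations are given as [roll, pitch, yaw] about the fixed x, y, z axes, in that order (R = Rz(yaw) Ry(pitch) Rx(roll)).
In Python, from workcell import bot gives the robot as it stands.
- The arm moves only by the tool play_rows, never from a script. Its argument "targets" is a list of rows, each an object with "grip": the closure in counts, from 0 (fully open) to 255 (shut); "linear": the shift along the world's x, y, z in cm, a list of three; "delta_rot": the turn, a rotation vector about the world's x, y, z in rad, a list of three. A call has 1 to 10 rows; each row is the pose to reach, as a shift and turn from the pose commanded when the call began; what a row does not reach only later rows make up. A row lasts 1/10 s, in which the tool goes at most 50 mm and 8.59 degrees, less where a joint would pass 70% of its speed; a pose out of reach is approached as far as the arm can. A call with a gripper value outside its range is refused whole. The fingers move at their own pace and stop on an object; "force" is the grip in N (left out, the last holds). Time passes only in rows, so rows that repeat a pose let the fingers close. It gives the time, the measured TCP pose, the force, the opening and the grip force at its end, in the units of the state.
- bot.get_obs(): the state, without advancing time (a new reading comes with each control period).
- bot.camera(name): name is "side" or "top"; returns a dict with "color" (420x560x3 uint8, red, green, blue), "range_z" (420x560 float32, m along the optical axis (not along the pixel's ray), 0 where there is no reading), "fov_y" (degrees; the focal length in pixels is half the picture's height over the tangent of half this angle, whatever the lens; pixels are square), "cx", "cy" (the principal point, pixels), "dist_coeffs" ([k1, k2, p1, p2, k3] as OpenCV has them; the pictures are not rectified), "world_to_cam" (4x4, takes a point from world to camera coordinates). Camera axes: x right, y up, looking along -z (the intrinsics and any distortion apply to the point x, -y, -z); pixel columns grow to the right and rows downward; lengths in m; the calibration is good to about 2 mm. A picture is of the moment at which its call begins.
- bot.job_done(): hands the job in; it is judged then, once.
Trained networks look in a picture, given as the dict that the camera call returned (one of the last four; its "shot" number tells which), for a name from the list of things; names that differ only in an ending like _2 or _b are one class to them, and where a whole thing is asked for, a point or a joint stands for the part that bears it (a point fixed in the world has none). Each returns a list of dicts, best first, with "conf" (0 to 1); they miss things now and then, are a little off and sometimes report something else, mostly with a low value. They report only what shows in the picture. A call takes as long as a camera call.
- bot.search_frame(picture, target): "box" ([left, top, right, bottom] in pixels, round what is visible of it).
- bot.trace(picture, target): "pixels" (420x560 bool, what is visible of it) and "box" ([left, top, right, bottom] in pixels, round what is visible of it).
- bot.pinpoint(picture, target): "pixel" ([column, row] in pixels: a listed point, or the origin of a listed thing).
The state is a dict: "time": time; "q": joint angles; "qd": joint speeds; "joint_efforts": joint torques, N m; "ee_pos": TCP position; "tcp_rot": TCP orientation; "wrist_force": force on the tool from outside, world axes, zero at the start; "torque": the same for the moment, N m; "opening": finger opening in m; "grasp_force": force on a finger pad.
Only numpy, scipy, OpenCV 4.12 (cv2) and the standard library are available. Lean on these libraries where they do the work, as an engineer would, in place of code of your own. Each camera call takes 0.05 s, during which the arm holds its last target. There are 200 camera calls.

## Working session

There is one attempt and no reset: what is moved stays moved. The work goes in short steps, Python scripts to look and compute and a tool call to move; the robot and the scene stay as the last step left them, time stands still between calls to the robot, and variables do not carry over. Pictures are saved under pics/ and viewed, at most 13 in all, crops included, and the job is handed in when it is done.

Besides the shell and the picture viewer there is one more tool, called after "Emit:" as a command line: name --argument value ..., lists and objects as JSON in quotes. play_rows: Moves the arm, as the interface text tells. Its arguments: {"type":"object","properties":{"targets":{"type":"array","items":{"type":"object","properties":{"grip":{"type":"number"},"linear":{"type":"array","items":{"type":"number"}},"delta_rot":{"type":"array","items":{"type":"number"}}}}},"force":{"type":"number"}},"required":["targets"]}

```bash
ls; mkdir -p pics
cat > h.py <<'E'
import numpy as np, cv2
from workcell import bot
def K(c):
    f=210/np.tan(np.radians(c["fov_y"])/2); return np.array([[f,0,c["cx"]],[0,f,c["cy"]],[0,0,1]])
def ray(c,px):
    p=cv2.undistortPoints(np.array([[px]],float),K(c),np.array(c["dist_coeffs"],float))[0,0]
    return np.array([p[0],-p[1],-1.])
def world(c,px,d=None,r=2):
    if d is None:
        u,v=int(round(px[0])),int(round(px[1])); w=c["range_z"][max(v-r,0):v+r+1,max(u-r,0):u+r+1]; w=w[w>0]; d=np.median(w) if w.size else np.nan
    T=np.linalg.inv(c["world_to_cam"]); return (T@np.r_[ray(c,px)*d,1])[:3]
def onplane(c,px,n,a):
    T=np.linalg.inv(c["world_to_cam"]); o=T[:3,3]; d=T[:3,:3]@ray(c,px); return o+d*((a-o)@n)/(d@n)
def proj(c,P):
    q=c["world_to_cam"]@np.r_[P,1]; q=np.array([[[q[0],-q[1],-q[2]]]])
    return cv2.projectPoints(q,np.zeros(3),np.zeros(3),K(c),np.array(c["dist_coeffs"],float))[0][0,0]
def save(c,n): cv2.imwrite(f"pics/{n}.png",c["color"][:,:,::-1])
E
python3 - <<'E'
from h import *
np.set_printoptions(precision=4,suppress=True)
o=bot.get_obs(); print(o, bot.hold_point_z)
cs={n:bot.camera(n) for n in("side","top")}
cv2.imwrite("pics/a.png",np.vstack([cv2.resize(cs[n]["color"][:,:,::-1],(400,300)) for n in cs]))
for n,c in cs.items():
    save(c,n)
    print(n,c["world_to_cam"],c["fov_y"])
    for t in["cover_handle","cover_hinge","rod_pivot","rod_grip","rod_tip","rail_mid","incubator","cover"]:
        for d in bot.pinpoint(c,t)[:2]: print(t,d["pixel"],round(d["conf"],2),world(c,d["pixel"]))
E
```

```text
pics
{'time': 0.0, 'q': array([72.8805,  5.0106, 10.0329, 95.1004, -0.0001, 90.0005]), 'qd': array([ 0.0622, -0.0392, -0.0587, -0.0816,  0.0671,  0.0213]), 'joint_efforts': array([  0.001 , -52.0394,  46.4802,   0.0167,   0.0001,  -0.    ]), 'ee_pos': array([0.1618, 0.5254, 0.1983]), 'tcp_rot': array([-179.9219,    0.0001,  162.88  ]), 'wrist_force': array([0.1855, 0.6269, 1.4729]), 'torque': array([-0.0005, -0.0272,  0.0305]), 'grasp_force': 0.0, 'opening': 0.08568214633937751} 0.0187
side [[ 0.9918 -0.1267  0.0158 -0.5606]
 [ 0.0768  0.6909  0.7188 -0.0986]
 [-0.102  -0.7117  0.695  -1.4358]
 [ 0.      0.      0.      1.    ]] 52.36027990535051
cover_handle [257.2, 211.5] 0.62 [ 0.4721 -0.0171  0.112 ]
cover_hinge [336.9, 206.7] 0.55 [ 0.7341 -0.0305  0.119 ]
cover_hinge [291.9, 146.0] 0.4 [0.6535 0.4431 0.0353]
rod_pivot [282.2, 254.5] 0.93 [ 0.533  -0.191   0.0912]
rod_grip [314.4, 251.6] 0.67 [ 0.6291 -0.2016  0.1042]
rod_tip [337.1, 207.6] 0.41 [ 0.7334 -0.036   0.1201]
rod_tip [311.8, 252.7] 0.41 [ 0.624  -0.1909  0.0874]
rail_mid [317.1, 249.9] 0.75 [ 0.6379 -0.1975  0.1061]
incubator [302.9, 227.2] 0.83 [ 0.6092 -0.1045  0.1122]
incubator [281.5, 255.4] 0.74 [ 0.5307 -0.1926  0.0892]
cover [337.5, 208.6] 0.58 [ 0.7336 -0.0411  0.1204]
top [[ 0.0298 -0.9995 -0.0064 -0.016 ]
 [ 0.9952  0.029   0.0938 -0.5638]
 [-0.0936 -0.0092  0.9956 -1.3856]
 [ 0.      0.      0.      1.    ]] 50.41546863968166
cover_handle [282.4, 248.7] 0.73 [ 0.4702 -0.0042  0.1139]
cover_hinge [282.0, 158.5] 0.6 [0.7397 0.005  0.1188]
rod_pivot [340.6, 228.4] 0.65 [ 0.5372 -0.1776  0.0898]
rail_mid [344.2, 194.1] 0.57 [ 0.6395 -0.1846  0.1053]
incubator [282.2, 198.2] 0.9 [0.6207 0.0009 0.1124]
cover [281.3, 155.3] 0.64 [0.7537 0.0076 0.1011]
```

View pics/top.png

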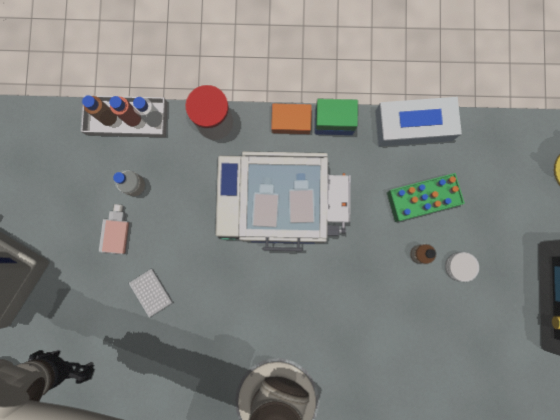

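View pics/side.png

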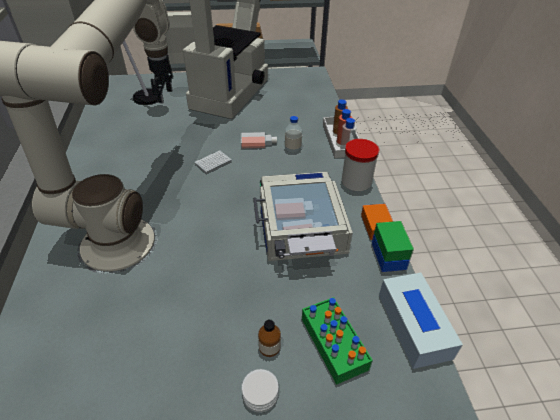

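```bash
cat > p.py <<'E'
from h import *
def cloud(c):
    v,u=np.nonzero(c["range_z"]>0); d=c["range_z"][v,u]
    p=cv2.undistortPoints(np.stack([u,v],1).astype(float)[:,None],K(c),np.array(c["dist_coeffs"],float))[:,0]
    P=np.stack([p[:,0]*d,-p[:,1]*d,-d,np.ones_like(d)],1)
    return (P@np.linalg.inv(c["world_to_cam"]).T)[:,:3],u,v
E
python3 - <<'E'
from p import *
np.set_printoptions(precision=4,suppress=True)
c=bot.camera("top")
P,u,v=cloud(c)
m=(abs(P[:,2]-.118)<.006)&(P[:,0]>.48)&(P[:,0]<.77)&(abs(P[:,1])<.16)
Q=P[m]; print(np.median(Q[:,2]))
r=cv2.minAreaRect(Q[:,:2].astype(np.float32)*1000); print("rect",r,cv2.boxPoints(r))
# rail cluster
m=(P[:,0]>.5)&(P[:,0]<.72)&(P[:,1]<-.15)&(P[:,1]>-.25)&(P[:,2]>.07)
g=np.zeros(c["range_z"].shape); g[v[m],u[m]]=P[m,2]
print((g[170:236:2,326:358:2]*1000).astype(int))
m=(P[:,0]>.44)&(P[:,0]<.482)&(abs(P[:,1])<.1)&(P[:,2]>.09); H=P[m]; print("handle",H.mean(0),H.min(0),H.max(0), np.polyfit(H[:,1],H[:,0],1))
cv2.imwrite("pics/z.png",cv2.resize(c["color"][140:260,210:370,::-1],(800,600),interpolation=cv2.INTER_CUBIC))
E
```

```text
0.11596405491554951
rect ((614.2510986328125, -14.80877685546875), (263.9847717285156, 287.6181335449219), 0.22191226482391357) [[ 481.7027  128.488 ]
 [ 482.8167 -159.128 ]
 [ 746.7995 -158.1055]
 [ 745.6855  129.5104]]
[[  0   0   0   0   0   0   0   0   0   0   0   0   0   0   0   0]
 [  0   0   0   0   0   0   0   0   0   0   0   0   0   0   0   0]
 [  0   0   0   0   0   0   0   0  92  88   0   0   0   0   0   0]
 [  0   0   0   0 101 107 107 108 105 100 101 103   0   0   0   0]
 [  0   0   0   0 105 108 103 105 104 108 104 105   0   0   0   0]
 [  0   0   0   0 105 109 102  98 108 109 108 103   0   0   0   0]
 [  0   0   0   0 103  96 109 107  99 103 107 105   0   0   0   0]
 [  0   0   0   0 100 102 107 106 107 102 109 102   0   0   0   0]
 [  0   0   0   0 102 106 110 107 106 106 105 107   0   0   0   0]
 [  0   0   0   0 106 104 102 108 104 102 108  99   0   0   0   0]
 [  0   0   0   0 106 104 107 111 106 106 107 108   0   0   0   0]
 [  0   0   0   0 106 106 102 102 103  98 105 106   0   0   0   0]
 [  0   0   0   0 109 106 103 105 106  99 104 109   0   0   0   0]
 [  0   
[... 732 characters left out ...]
 0   0   0   0 110 106 105 107 100 105 105 112   0   0   0   0]
 [  0   0   0   0 105 100 108 104 105 106 107 108   0   0   0   0]
 [  0   0   0   0   0   0   0   0  83   0   0   0   0   0   0   0]
 [  0   0   0   0   0   0   0   0  86   0   0   0   0   0   0   0]
 [  0   0   0  93  98 105  96   0  92   0   0   0   0   0   0   0]
 [  0   0   0  97  97  99  97   0  96  96   0   0   0   0   0   0]
 [  0   0   0  97  95 101  98  92  95  98   0   0   0   0   0   0]
 [  0   0   0 100  99 101 100   0  91  93   0   0   0   0   0   0]
 [  0   0   0  98  98  96  98   0   0   0   0   0   0   0   0   0]]
handle [ 0.4713 -0.0023  0.1145] [ 0.4651 -0.0621  0.1063] [0.4799 0.0563 0.1242] [-0.0135  0.4712]
```

View pics/z.png

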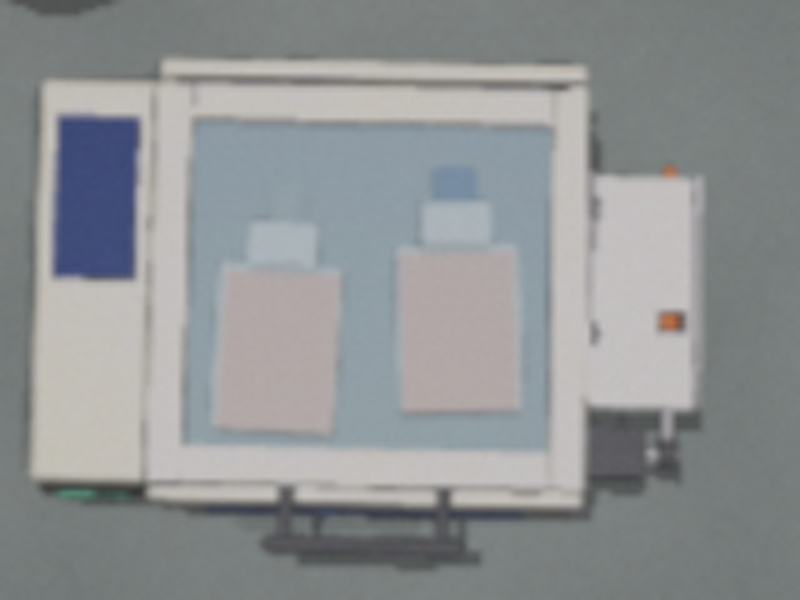

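Run:
```python
from h import *
np.set_printoptions(precision=4,suppress=True)
c=bot.camera("top"); z=np.array([0,0,1.])
for n,(a,b),h in [("FL",(147,487),.118),("FR",(585,497),.118),("BL",(158,85),.118),("BR",(587,90),.118),("tip",(670,169),.085),("rod@hole",(671,321),.09),("hole",(671,321),.104),("rodfront",(668,425),.087),("railNE",(697,177),.104),("railSE",(693,408),.104),("hl",(265,543),.1145),("hr",(463,548),.1145)]:
    print(n,onplane(c,(210+(a+.5)/5-.5,140+(b+.5)/5-.5),z,z*h))
s=bot.camera("side")
for k in range(1): 
  for t in ["rod_pivot","rod_grip","rail_mid","cover_handle"]:
    for x in (c,s):
      for d in bot.pinpoint(x,t)[:1]: print(t,d["conf"],onplane(x,d["pixel"],z,z*{"rod_pivot":.085,"rod_grip":.085,"rail_mid":.102,"cover_handle":.109}[t]))
```

```text
FL [0.5008 0.1248 0.118 ]
FR [ 0.5025 -0.1335  0.118 ]
BL [0.7422 0.1275 0.118 ]
BR [ 0.7464 -0.1297  0.118 ]
tip [ 0.7065 -0.1844  0.085 ]
rod@hole [ 0.6121 -0.1859  0.09  ]
hole [ 0.6103 -0.1841  0.104 ]
rodfront [ 0.5491 -0.1856  0.087 ]
railNE [ 0.6982 -0.1983  0.104 ]
railSE [ 0.5583 -0.1981  0.104 ]
hl [0.47   0.0542 0.1145]
hr [ 0.4705 -0.0626  0.1145]
rod_pivot 0.95 [ 0.533  -0.1776  0.085 ]
rod_pivot 0.96 [ 0.5399 -0.1904  0.085 ]
rod_grip 0.48 [ 0.6255 -0.1886  0.085 ]
rail_mid 0.76 [ 0.6293 -0.184   0.102 ]
rail_mid 0.79 [ 0.634  -0.1854  0.102 ]
cover_handle 0.85 [ 0.4684 -0.0075  0.109 ]
cover_handle 0.76 [ 0.4785 -0.0142  0.109 ]
```

Run:
```python
from scipy.spatial.transform import Rotation as R
import numpy as np
c=R.from_euler('xyz',[180,0,162.88],degrees=True)
t=R.from_euler('y',-30,degrees=True)*R.from_euler('xyz',[180,0,90.5],degrees=True)
print((t*c.inv()).as_rotvec())
t2=R.from_euler('y',-30,degrees=True)*R.from_euler('xyz',[180,0,.5],degrees=True)
print((t2*t.inv()).as_rotvec())
```

```text
[ 0.33029342 -0.45145404 -1.23267183]
[ 7.85398163e-01  2.72159558e-17 -1.36034952e+00]
```

Emit:
play_rows --targets '[{"grip": 175,"linear": [2.7,-5.3,2],"delta_rot": [0,0,0]},{"grip": 175,"linear": [5.4,-9.5,3],"delta_rot": [0,0,-0.1]},{"grip": 175,"linear": [7,-13,3],"delta_rot": [0,0,-0.2]},{"grip": 175,"linear": [9.4,-17.5,3],"delta_rot": [0,0,-0.3]},{"grip": 175,"linear": [11.5,-21.5,3],"delta_rot": [0,0,-0.42]},{"grip": 175,"linear": [13.5,-26,3],"delta_rot": [0,0,-0.55]},{"grip": 175,"linear": [16,-30.5,3],"delta_rot": [0,0,-0.68]},{"grip": 175,"linear": [18.5,-35,3],"delta_rot": [0,0,-0.82]},{"grip": 175,"linear": [20.5,-39.5,3],"delta_rot": [0,0,-0.95]},{"grip": 175,"linear": [22.5,-44,3],"delta_rot": [0,0,-1.08]}]'

```text
time: 2.45
ee_pos: [0.3868, 0.0849, 0.2293]
tcp_rot: [179.9, -0.0, 100.7]
wrist_force: [1.1, 0.6, 0.2]
opening: 0.0265
grasp_force: 0.0
```

Emit:
play_rows --targets '[{"grip": 180,"linear": [1,-2,-1],"delta_rot": [0.012,-0.13,-0.045]},{"grip": 180,"linear": [2,-4,-2],"delta_rot": [0.024,-0.26,-0.09]},{"grip": 180,"linear": [3.5,-7,-4],"delta_rot": [0.036,-0.39,-0.135]},{"grip": 180,"linear": [4.9,-9.0,-6.1],"delta_rot": [0.048,-0.52,-0.18]},{"grip": 180,"linear": [4.9,-9.0,-6.1],"delta_rot": [0.048,-0.52,-0.18]},{"grip": 180,"linear": [6.3,-9.0,-8.5],"delta_rot": [0.048,-0.52,-0.18]}]'

```text
time: 3.05
ee_pos: [0.4496, -0.0035, 0.1476]
tcp_rot: [149.8, 0.2, 90.3]
wrist_force: [2.4, 0.9, 1.4]
opening: 0.0254
grasp_force: 0.0
```

Run:
```python
from h import *
from scipy.spatial.transform import Rotation as R
o=bot.get_obs(); print(o["ee_pos"],o["tcp_rot"],o["opening"],o["q"])
print(R.from_euler('xyz',o["tcp_rot"],degrees=True).as_matrix().round(3))
c=bot.camera("side")
cv2.imwrite("pics/b.png",cv2.resize(c["color"][150:270,200:360,::-1],(640,480),interpolation=cv2.INTER_CUBIC))
```

```text
[ 0.44960746 -0.00345798  0.14764601] [149.78121692   0.22680899  90.3266052 ] 0.0253682041897881 [ -0.64880356 -44.66315748 -38.93272939  65.51217765   0.29494502
  89.04298635]
[[-0.006  0.864  0.503]
 [ 1.     0.007 -0.001]
 [-0.004  0.503 -0.864]]
```

View pics/b.png

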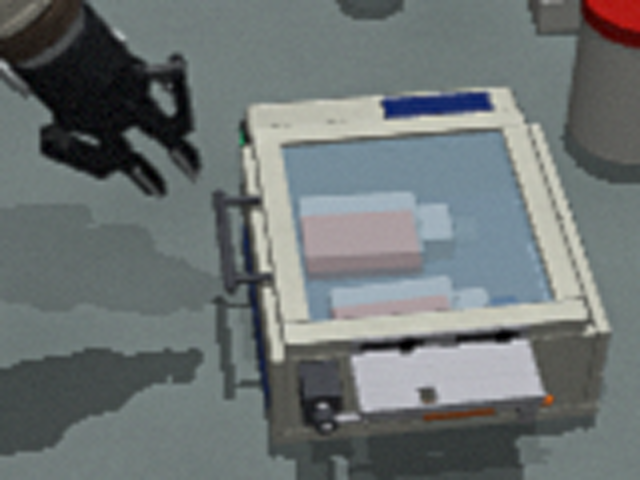

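Emit:
play_rows --targets '[{"grip": 180,"linear": [0.9,0,-1.6]},{"grip": 180,"linear": [1.8,0,-3.3]},{"grip": 180,"linear": [2.6,-0.1,-4.9]},{"grip": 180,"linear": [2.6,-0.1,-4.9]},{"grip": 255,"linear": [2.6,-0.1,-4.9]},{"grip": 255,"linear": [2.6,-0.1,-4.9]},{"grip": 255,"linear": [2.6,-0.1,-4.9]},{"grip": 255,"linear": [2.6,-0.1,-4.9]}]' --force 25

```text
validation failed for argument at $.ta...
```

Emit:
play_rows --targets '[{"grip": 180,"linear": [0.9,0,-1.6],"delta_rot": [0,0,0]},{"grip": 180,"linear": [1.8,0,-3.3],"delta_rot": [0,0,0]},{"grip": 180,"linear": [2.6,-0.1,-4.9],"delta_rot": [0,0,0]},{"grip": 180,"linear": [2.6,-0.1,-4.9],"delta_rot": [0,0,0]},{"grip": 255,"linear": [2.6,-0.1,-4.9],"delta_rot": [0,0,0]},{"grip": 255,"linear": [2.6,-0.1,-4.9],"delta_rot": [0,0,0]},{"grip": 255,"linear": [2.6,-0.1,-4.9],"delta_rot": [0,0,0]},{"grip": 255,"linear": [2.6,-0.1,-4.9],"delta_rot": [0,0,0]}]' --force 25

```text
time: 3.9
ee_pos: [0.4755, -0.004, 0.096]
tcp_rot: [150.1, 0.2, 90.4]
wrist_force: [-0.6, -0.4, -0.1]
opening: -0.0004
grasp_force: 0.0
```

Run:
```python
from h import *
c=bot.camera("side"); t=bot.camera("top")
a=cv2.resize(c["color"][170:250,220:300,::-1],(400,400),interpolation=cv2.INTER_CUBIC)
b=cv2.resize(t["color"][200:280,240:320,::-1],(400,400),interpolation=cv2.INTER_CUBIC)
cv2.imwrite("pics/c.png",np.hstack([a,b]))
```

```text
(no output)
```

View pics/c.png

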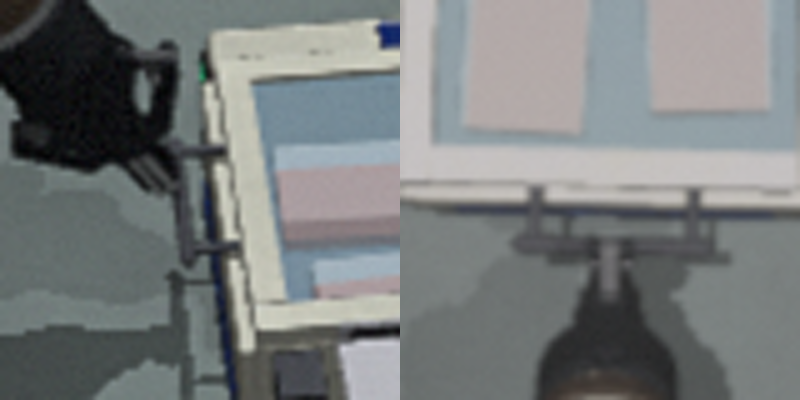

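Run:
```python
from h import *
np.set_printoptions(precision=4,suppress=True)
c=bot.camera("side"); t=bot.camera("top"); z=np.array([0,0,1.])
o=bot.get_obs(); print(o["ee_pos"])
print("TCP px side",proj(c,o["ee_pos"]),"top",proj(t,o["ee_pos"]))
for h in (.09,.1,.109,.115): 
  for y in (.05,-.005,-.06):print(h,y,proj(c,[.4695,y,h]),proj(t,[.4695,y,h]))
T=np.linalg.inv(c["world_to_cam"]);U=np.linalg.inv(t["world_to_cam"])
def tri(a,b):
  d1=T[:3,:3]@ray(c,a);d2=U[:3,:3]@ray(t,b)
  s=np.linalg.lstsq(np.stack([d1,-d2],1),U[:3,3]-T[:3,3],rcond=None)[0]
  return T[:3,3]+s[0]*d1,U[:3,3]+s[1]*d2
print(tri((255.6,198),(263,248.4)),tri((258,223),(303,248.4)))
```

```text
[ 0.4753 -0.0041  0.0952]
TCP px side [257.9842 212.3824] top [282.4465 247.1829]
0.09 0.05 [255.014  202.6857] [264.4062 248.6403]
0.09 -0.005 [256.3051 213.839 ] [282.7043 249.1822]
0.09 -0.06 [257.6695 225.6258] [301.0164 249.7257]
0.1 0.05 [254.9202 200.5163] [264.2539 248.5417]
0.1 -0.005 [256.2149 211.6643] [282.6889 249.0875]
0.1 -0.06 [257.5837 223.4488] [301.1381 249.6351]
0.109 0.05 [254.835 198.546] [264.1148 248.4516]
0.109 -0.005 [256.1331 209.6887] [282.6749 249.0011]
0.109 -0.06 [257.5058 221.4706] [301.2492 249.5523]
0.115 0.05 [254.7777 197.2229] [264.0211 248.3908]
0.115 -0.005 [256.0781 208.3619] [282.6654 248.9428]
0.115 -0.06 [257.4534 220.1416] [301.3242 249.4965]
(array([0.4723, 0.0533, 0.1083]), array([0.4696, 0.0533, 0.1082])) (array([ 0.4706, -0.0651,  0.1071]), array([ 0.4731, -0.0652,  0.1071]))
```

Run:
```python
from p import *
np.set_printoptions(precision=3,suppress=True,linewidth=200)
for n in("side","top"):
    c=bot.camera(n); P,u,v=cloud(c)
    m=(abs(P[:,1]+.004)<.012)&(P[:,0]>.40)&(P[:,0]<.5)&(P[:,2]>.085)&(P[:,2]<.2)
    Q=P[m]; 
    for x in np.arange(.40,.5,.006):
        q=Q[(Q[:,0]>=x)&(Q[:,0]<x+.006)]
        if len(q): print(n,round(x,3),len(q),np.percentile(q[:,2],[0,20,50,80,100]))
    a=cv2.resize(c["color"][(185 if n=="side" else 225):(225 if n=="side" else 265),(235 if n=="side" else 260):(275 if n=="side" else 300),::-1],(400,400),interpolation=cv2.INTER_NEAREST)
    A=a if n=="side" else np.hstack([A,a])
cv2.imwrite("pics/d.png",A)
```

```text
side 0.4 8 [0.156 0.157 0.162 0.164 0.168]
side 0.406 7 [0.15  0.156 0.159 0.163 0.164]
side 0.412 8 [0.15  0.158 0.161 0.192 0.197]
side 0.418 8 [0.153 0.156 0.172 0.182 0.186]
side 0.424 9 [0.156 0.162 0.166 0.17  0.179]
side 0.43 7 [0.144 0.152 0.161 0.164 0.169]
side 0.436 14 [0.137 0.144 0.155 0.172 0.193]
side 0.442 20 [0.124 0.139 0.168 0.181 0.186]
side 0.448 28 [0.126 0.146 0.173 0.185 0.199]
side 0.454 20 [0.127 0.142 0.158 0.181 0.199]
side 0.46 18 [0.111 0.119 0.145 0.153 0.187]
side 0.466 10 [0.112 0.114 0.117 0.136 0.143]
side 0.472 3 [0.112 0.113 0.114 0.116 0.117]
side 0.49 5 [0.097 0.099 0.102 0.102 0.103]
side 0.496 5 [0.097 0.101 0.102 0.102 0.103]
top 0.442 6 [0.178 0.183 0.184 0.186 0.192]
top 0.448 10 [0.153 0.171 0.179 0.182 0.183]
top 0.454 3 [0.151 0.151 0.151 0.173 0.188]
top 0.46 1 [0.187 0.187 0.187 0.187 0.187]
top 0.466 1 [0.116 0.116 0.116 0.116 0.116]
top 0.472 1 [0.11 0.11 0.11 0.11 0.11]
top 0.496 16 [0.096 0.099 0.1   0.102 0.106]
```

View pics/d.png

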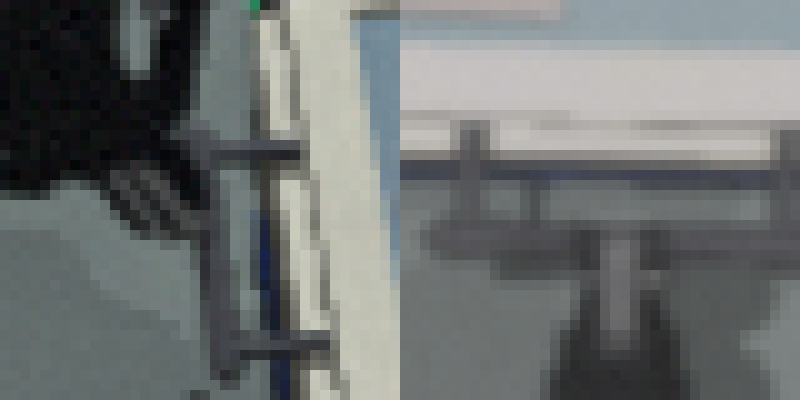

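Emit:
play_rows --targets '[{"grip": 255,"linear": [-1,0,1.7],"delta_rot": [0,0,0]},{"grip": 255,"linear": [-2,0,3.5],"delta_rot": [0,0,0]},{"grip": 255,"linear": [-2.5,0,4.3],"delta_rot": [0,0,0]},{"grip": 255,"linear": [-2.5,0,4.3],"delta_rot": [0,0,0]}]'

```text
time: 4.6
ee_pos: [0.4507, -0.0041, 0.1395]
tcp_rot: [150.0, 0.2, 90.4]
wrist_force: [-0.1, -0.5, 0.5]
opening: 0.0002
grasp_force: 0.0
```

Run:
```python
from p import *
from scipy.spatial.transform import Rotation as R
np.set_printoptions(precision=4,suppress=True,linewidth=200)
o=bot.get_obs(); M=R.from_euler('xyz',o["tcp_rot"],degrees=True).as_matrix(); print(o["ee_pos"],o["opening"])
for n in("side","top"):
    c=bot.camera(n); P,u,v=cloud(c); L=(P-o["ee_pos"])@M
    m=(abs(L[:,0])<.03)&(abs(L[:,1])<.04)&(abs(L[:,2])<.06)
    L=L[m]; h=np.histogram(L[:,2],bins=np.arange(-.06,.061,.006)); print(n,h[0])
    print(proj(c,o["ee_pos"]),proj(c,o["ee_pos"]-.02*M[:,2]))
    k=proj(c,o["ee_pos"]).astype(int); a=cv2.resize(c["color"][k[1]-25:k[1]+15,k[0]-20:k[0]+20,::-1],(400,400),interpolation=cv2.INTER_NEAREST)
    for t,col in((0,(0,0,255)),(.02,(0,255,0))):
        q=(proj(c,o["ee_pos"]-t*M[:,2])-[k[0]-20,k[1]-25]+.5)*10; cv2.circle(a,tuple(q.astype(int)),4,col,1)
    A=a if n=="side" else np.hstack([A,a])
cv2.imwrite("pics/e.png",A)
```

```text
[ 0.4507 -0.0041  0.1395] 0.00020178209981955463
side [15 16 11 11  1  0  0  0  0  0  0  0  0  0 21 22  2 17 11 35]
[250.0359 203.1007] [246.6976 199.3577]
top [ 1  0  0  0  0  0  0  0  0  0  0  0  0  0 27 43 10  9 15 47]
[282.1117 255.1939] [281.971  258.6271]
```

View pics/e.png

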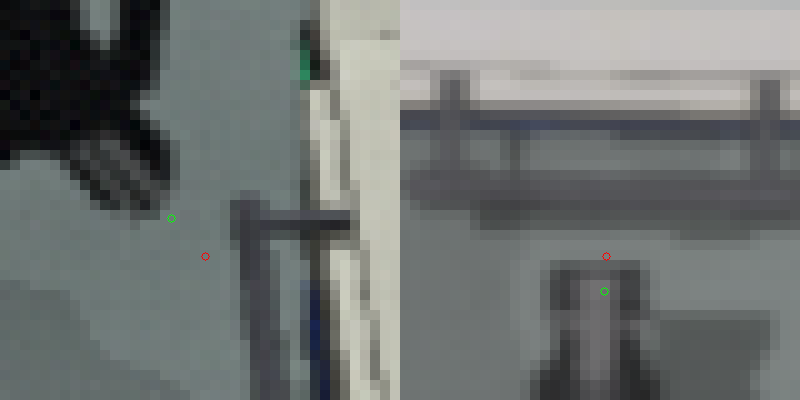

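Emit:
play_rows --targets '[{"grip": 180,"linear": [1.0,0,-1.7],"delta_rot": [0,0,0]},{"grip": 180,"linear": [2,0,-3.4],"delta_rot": [0,0,0]},{"grip": 180,"linear": [2.6,0,-4.5],"delta_rot": [0,0,0]},{"grip": 180,"linear": [3.0,-0.1,-5.2],"delta_rot": [0,0,0]},{"grip": 180,"linear": [3.3,-0.1,-5.7],"delta_rot": [0,0,0]}]'

```text
time: 5.2
ee_pos: [0.4832, -0.0051, 0.0795]
tcp_rot: [150.2, 0.2, 90.4]
wrist_force: [-0.3, -0.0, 0.8]
opening: 0.0251
grasp_force: 0.0
```

Emit:
play_rows --targets '[{"grip": 180,"linear": [0.3,0,-0.5],"delta_rot": [0,0,0]},{"grip": 180,"linear": [0.6,0,-0.9],"delta_rot": [0,0,0]},{"grip": 180,"linear": [0.9,0,-1.4],"delta_rot": [0,0,0]}]'

```text
time: 5.5
ee_pos: [0.4928, -0.0051, 0.0672]
tcp_rot: [150.1, 0.2, 90.4]
wrist_force: [-0.1, 0.8, 0.2]
opening: 0.0248
grasp_force: 0.0
```

No contact. Close.

Emit:
play_rows --targets '[{"grip": 255,"linear": [0,0,0],"delta_rot": [0,0,0]},{"grip": 255,"linear": [0,0,0],"delta_rot": [0,0,0]},{"grip": 255,"linear": [0,0,0],"delta_rot": [0,0,0]},{"grip": 255,"linear": [0,0,0],"delta_rot": [0,0,0]}]' --force 25

```text
time: 5.9
ee_pos: [0.492, -0.005, 0.0668]
tcp_rot: [150.2, 0.2, 90.4]
wrist_force: [-2.4, -0.2, -2.9]
opening: 0.0098
grasp_force: 24.7
```

Emit:
play_rows --targets '[{"grip": 255,"linear": [0.05,0,0.7],"delta_rot": [0,0,0]},{"grip": 255,"linear": [0.15,0,2.0],"delta_rot": [0,0,0]},{"grip": 255,"linear": [0.35,0,3.4],"delta_rot": [0,0,0]},{"grip": 255,"linear": [0.65,0,5.0],"delta_rot": [0,0,0]},{"grip": 255,"linear": [1.1,0,6.8],"delta_rot": [0,0,0]},{"grip": 255,"linear": [1.5,0,8.1],"delta_rot": [0,0,0]},{"grip": 255,"linear": [2.0,0,9.4],"delta_rot": [0,0,0]},{"grip": 255,"linear": [2.5,0,10.6],"delta_rot": [0,0,0]},{"grip": 255,"linear": [3.1,0,11.8],"delta_rot": [0,0,0]},{"grip": 255,"linear": [3.8,0,13.1],"delta_rot": [0,0,0]}]' --force 50

```text
time: 6.9
ee_pos: [0.5274, -0.0048, 0.1966]
tcp_rot: [150.6, 0.2, 90.4]
wrist_force: [-24.4, 1.1, -0.2]
opening: 0.0093
grasp_force: 50.2
```

Emit:
play_rows --targets '[{"grip": 255,"linear": [0.4,0,1.3],"delta_rot": [0,0,0]},{"grip": 255,"linear": [1.2,0,2.45],"delta_rot": [0,0,0]},{"grip": 255,"linear": [2.05,0,3.6],"delta_rot": [0,0,0]},{"grip": 255,"linear": [2.95,0,4.6],"delta_rot": [0,0,0]},{"grip": 255,"linear": [3.95,0,5.65],"delta_rot": [0,0,0]},{"grip": 255,"linear": [4.95,0,6.6],"delta_rot": [0,0,0]},{"grip": 255,"linear": [6.0,0,7.5],"delta_rot": [0,0,0]},{"grip": 255,"linear": [7.1,0,8.35],"delta_rot": [0,0,0]},{"grip": 255,"linear": [8.25,0,9.15],"delta_rot": [0,0,0]},{"grip": 255,"linear": [9.4,0,9.85],"delta_rot": [0,0,0]}]'

```text
time: 7.9
ee_pos: [0.6233, -0.0042, 0.2977]
tcp_rot: [150.2, 0.1, 90.5]
wrist_force: [-12.8, 5.4, -0.2]
opening: 0.0088
grasp_force: 51.7
```

Emit:
play_rows --targets '[{"grip": 255,"linear": [1.0,0,0.6],"delta_rot": [0,0,0]},{"grip": 255,"linear": [2.0,0,1.2],"delta_rot": [0,0,0]},{"grip": 255,"linear": [2.8,0,1.65],"delta_rot": [0,0,0]},{"grip": 255,"linear": [2.8,0,1.65],"delta_rot": [0,0,0]}]'

```text
time: 8.3
ee_pos: [0.653, -0.0039, 0.314]
tcp_rot: [150.1, 0.1, 90.5]
wrist_force: [1.5, 5.9, -4.0]
opening: 0.0085
grasp_force: 50.0
```

Emit:
play_rows --targets '[{"grip": 110,"linear": [0,0,0],"delta_rot": [0,0,0]},{"grip": 110,"linear": [0,0,0],"delta_rot": [0,0,0]},{"grip": 110,"linear": [-1.5,0,2.6],"delta_rot": [0,0,0]},{"grip": 110,"linear": [-3.8,0,6.2],"delta_rot": [0,0,0]},{"grip": 110,"linear": [-7,-2.5,5],"delta_rot": [0.07,0,-0.12]},{"grip": 110,"linear": [-10,-5.5,2.5],"delta_rot": [0.14,0,-0.245]},{"grip": 110,"linear": [-12,-9,0],"delta_rot": [0.21,0,-0.365]},{"grip": 110,"linear": [-12.5,-13,-2.5],"delta_rot": [0.283,0,-0.49]},{"grip": 110,"linear": [-12,-16,-6],"delta_rot": [0.353,0,-0.612]},{"grip": 110,"linear": [-11,-18.2,-10],"delta_rot": [0.424,0,-0.735]}]' --force 30

```text
time: 9.3
ee_pos: [0.5424, -0.1898, 0.2149]
tcp_rot: [158.8, -22.1, 45.6]
wrist_force: [0.9, 0.4, 0.8]
opening: 0.0481
grasp_force: 0.0
```

Emit:
play_rows --targets '[{"grip": 110,"linear": [1,0.3,-2],"delta_rot": [0.072,0,-0.125]},{"grip": 110,"linear": [2.5,0.3,-4.5],"delta_rot": [0.144,0,-0.25]},{"grip": 110,"linear": [4.5,0.3,-7],"delta_rot": [0.216,0,-0.375]},{"grip": 110,"linear": [6.2,0.3,-9],"delta_rot": [0.289,0,-0.5]},{"grip": 110,"linear": [7.4,0.3,-10.2],"delta_rot": [0.361,0,-0.625]},{"grip": 110,"linear": [7.4,0.3,-10.2],"delta_rot": [0.361,0,-0.625]}]'

```text
time: 9.9
ee_pos: [0.6165, -0.1839, 0.1094]
tcp_rot: [180.0, -29.9, 0.4]
wrist_force: [-0.5, 0.4, -0.0]
opening: 0.0486
grasp_force: 0.0
```

Run:
```python
from p import *
from scipy.spatial.transform import Rotation as R
np.set_printoptions(precision=4,suppress=True,linewidth=200)
o=bot.get_obs(); M=R.from_euler('xyz',o["tcp_rot"],degrees=True).as_matrix(); print(o["ee_pos"],M)
c=bot.camera("side");P,u,v=cloud(c); L=(P-o["ee_pos"])@M
m=(abs(L[:,0])<.02)&(abs(L[:,1])<.05)&(abs(L[:,2])<.06)
print(np.histogram(L[m][:,2],bins=np.arange(-.06,.061,.006))[0])
hsv=cv2.cvtColor(c["color"],cv2.COLOR_RGB2HSV)
k=proj(c,[.632,-.186,.085]); print(k)
k=k.astype(int)
a=cv2.resize(c["color"][k[1]-55:k[1]+25,k[0]-45:k[0]+35,::-1],(600,600),interpolation=cv2.INTER_CUBIC)
def dot(p,col):
    q=(proj(c,p)-[k[0]-45,k[1]-55]+.5)*7.5; cv2.circle(a,tuple(q.astype(int)),4,col,1)
for t in np.linspace(0,.177,8): dot([.5296+t,-.186,.085],(0,0,255))
for t in (0,.03,.049): dot(o["ee_pos"]-t*M[:,2],(0,255,0))
cv2.imwrite("pics/f.png",a)
# cover angle
for d in bot.pinpoint(c,"cover_handle")[:1]: print(d["conf"],onplane(c,d["pixel"],np.array([0,1.,0]),np.array([0,-.005,0])))
```

```text
[ 0.6165 -0.1839  0.1094] [[ 0.8671  0.0061  0.4982]
 [ 0.0055 -1.      0.0027]
 [ 0.4982  0.0004 -0.8671]]
[15 14 20  6  3  0  0  0  0  0  2 16 17 28 26 18 10  9  7  7]
[314.0356 251.7838]
0.83 [ 0.634 -0.005  0.344]
```

View pics/f.png

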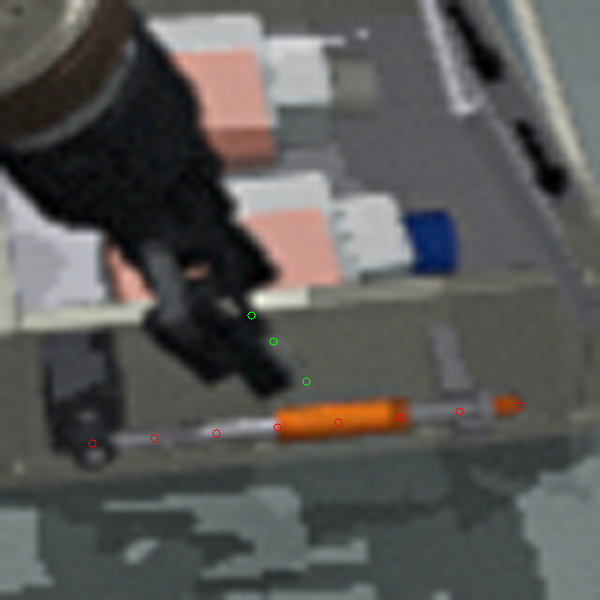

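Emit:
play_rows --targets '[{"grip": 110,"linear": [1.2,-0.2,-2],"delta_rot": [0,0,0]},{"grip": 110,"linear": [2.6,-0.2,-4.3],"delta_rot": [0,0,0]},{"grip": 110,"linear": [4.0,-0.2,-6.4],"delta_rot": [0,0,0]},{"grip": 110,"linear": [4.0,-0.2,-6.4],"delta_rot": [0,0,0]},{"grip": 255,"linear": [4.0,-0.2,-6.4],"delta_rot": [0,0,0]},{"grip": 255,"linear": [4.0,-0.2,-6.4],"delta_rot": [0,0,0]},{"grip": 255,"linear": [4.0,-0.2,-6.4],"delta_rot": [0,0,0]},{"grip": 255,"linear": [4.0,-0.2,-6.4],"delta_rot": [0,0,0]},{"grip": 255,"linear": [4.0,-0.2,-6.4],"delta_rot": [0,0,0]}]' --force 25

```text
time: 10.9
ee_pos: [0.6568, -0.1853, 0.0496]
tcp_rot: [179.9, -30.1, 0.7]
wrist_force: [-3.8, 6.4, 4.9]
opening: 0.0131
grasp_force: 25.4
```

```bash
cat > arc.py <<'E'
import numpy as np
def ee(f,a=.5):
    f=np.radians(f); t=np.radians(30)+a*f
    d=np.array([np.sin(t),-np.cos(t)]);n=np.array([np.cos(t),np.sin(t)])
    return np.array([.5296,.085])+.1025*np.array([np.cos(f),np.sin(f)])+.043*d+.004*n
if __name__=="__main__":
    for f in list(range(0,31,3))+[32,33,34,35,36,37,38,39,40,41,42,43,44,45,46,47,48]: print(f,((ee(f)-ee(0))*100).round(2),round(np.radians(f)/2,3), (1000*np.sqrt(.2155**2+.177**2-2*.2155*.177*np.cos(np.radians(f-4)))).round())
E
python3 arc.py
```

```text
0 [0. 0.] 0.0 41.0
3 [0.08 0.6 ] 0.026 39.0
6 [0.12 1.21] 0.052 39.0
9 [0.14 1.81] 0.079 42.0
12 [0.13 2.41] 0.105 47.0
15 [0.09 3.01] 0.131 54.0
18 [0.02 3.6 ] 0.157 61.0
21 [-0.08  4.19] 0.183 69.0
24 [-0.21  4.77] 0.209 78.0
27 [-0.36  5.33] 0.236 87.0
30 [-0.55  5.89] 0.262 96.0
32 [-0.68  6.26] 0.279 102.0
33 [-0.76  6.44] 0.288 105.0
34 [-0.83  6.62] 0.297 108.0
35 [-0.91  6.79] 0.305 111.0
36 [-0.99  6.97] 0.314 114.0
37 [-1.07  7.14] 0.323 117.0
38 [-1.16  7.32] 0.332 121.0
39 [-1.25  7.49] 0.34 124.0
40 [-1.34  7.65] 0.349 127.0
41 [-1.44  7.82] 0.358 130.0
42 [-1.54  7.99] 0.367 133.0
43 [-1.64  8.15] 0.375 136.0
44 [-1.74  8.31] 0.384 139.0
45 [-1.84  8.47] 0.393 142.0
46 [-1.95  8.63] 0.401 145.0
47 [-2.06  8.78] 0.41 148.0
48 [-2.17  8.94] 0.419 151.0
```

Emit:
play_rows --targets '[{"grip": 255,"linear": [0.06,0.06,0.7],"delta_rot": [0,-0.02,0]},{"grip": 255,"linear": [0.12,0.06,1.4],"delta_rot": [0,-0.052,0]},{"grip": 255,"linear": [0.14,0.06,2.0],"delta_rot": [0,-0.079,0]},{"grip": 255,"linear": [0.13,0.06,2.6],"delta_rot": [0,-0.105,0]},{"grip": 255,"linear": [0.09,0.06,3.2],"delta_rot": [0,-0.131,0]},{"grip": 255,"linear": [0.02,0.06,3.8],"delta_rot": [0,-0.157,0]},{"grip": 255,"linear": [-0.08,0.06,4.4],"delta_rot": [0,-0.183,0]},{"grip": 255,"linear": [-0.21,0.06,4.97],"delta_rot": [0,-0.209,0]},{"grip": 255,"linear": [-0.36,0.06,5.53],"delta_rot": [0,-0.236,0]},{"grip": 255,"linear": [-0.55,0.06,6.1],"delta_rot": [0,-0.262,0]}]'

```text
time: 11.9
ee_pos: [0.6504, -0.1854, 0.108]
tcp_rot: [179.7, -45.1, 0.7]
wrist_force: [-1.3, 3.8, -4.0]
opening: 0.0128
grasp_force: 24.4
```

```bash
cat > st.py <<'E'
from p import *
from scipy.spatial.transform import Rotation as R
np.set_printoptions(precision=4,suppress=True,linewidth=200)
import sys
o=bot.get_obs(); print(o["time"],o["ee_pos"],o["tcp_rot"],o["wrist_force"],o["q"])
c=bot.camera("side"); Y=np.array([0,1.,0])
P,u,v=cloud(c)
hsv=cv2.cvtColor(c["color"],cv2.COLOR_RGB2HSV)
# orange pixels near rod plane
msk=(hsv[...,0]<16)&(hsv[...,1]>180)&(hsv[...,2]>110)
vv,uu=np.nonzero(msk); Q=np.array([onplane(c,(a,b),Y,-.186*Y) for a,b in zip(uu,vv)])
Q=Q[(Q[:,0]>.53)&(Q[:,0]<.74)&(Q[:,2]>.05)&(Q[:,2]<.3)]
if len(Q):
    r=Q[:,[0,2]]-[.5296,.085]; print("orange n",len(r),"ang",np.degrees(np.median(np.arctan2(r[:,1],r[:,0]))),"r",np.percentile(np.hypot(*r.T),[0,50,100]))
m=(P[:,0]>.5)&(P[:,0]<.73)&(P[:,1]<-.15)&(P[:,1]>-.215)&(P[:,2]>.12)
for d in bot.pinpoint(c,"cover_handle")[:1]:
    h=onplane(c,d["pixel"],Y,-.005*Y); print("handle",d["conf"],h,"theta",np.arctan2(h[2]-.1,.745-h[0])-.033)
if len(sys.argv)>1:
    k=proj(c,[.63,-.186,.18]).astype(int)
    cv2.imwrite(sys.argv[1],cv2.resize(c["color"][k[1]-50:k[1]+50,k[0]-60:k[0]+60,::-1],(720,600),interpolation=cv2.INTER_CUBIC))
E
python3 st.py pics/g.png
```

```text
11.9 [ 0.6504 -0.1854  0.108 ] [179.664  -45.08     0.6576] [-1.3335  3.7721 -3.9539] [-23.6117 -19.3863 -36.4757  30.3715  16.6003 162.3708]
orange n 22 ang 29.789297000931747 r [0.1145 0.1241 0.1735]
handle 0.93 [ 0.6239 -0.005   0.3533] theta 1.0918220603611264
```

Emit:
play_rows --targets '[{"grip": 255,"linear": [-0.1,0.03,0.25],"delta_rot": [0,-0.013,0]},{"grip": 255,"linear": [-0.21,0.05,0.45],"delta_rot": [0,-0.026,0]},{"grip": 255,"linear": [-0.21,0.05,0.45],"delta_rot": [0,-0.026,0]},{"grip": 255,"linear": [-0.21,0.05,0.45],"delta_rot": [0,-0.026,0]},{"grip": 255,"linear": [-0.21,0.05,0.45],"delta_rot": [0,-0.026,0]},{"grip": 255,"linear": [-0.21,0.05,0.45],"delta_rot": [0,-0.026,0]},{"grip": 255,"linear": [-0.21,0.05,0.45],"delta_rot": [0,-0.026,0]},{"grip": 255,"linear": [-0.21,0.05,0.45],"delta_rot": [0,-0.026,0]},{"grip": 255,"linear": [-0.21,0.05,0.45],"delta_rot": [0,-0.026,0]},{"grip": 255,"linear": [-0.21,0.05,0.45],"delta_rot": [0,-0.026,0]}]'

```text
time: 13.0
ee_pos: [0.6488, -0.1852, 0.1126]
tcp_rot: [179.6, -46.5, 0.7]
wrist_force: [-1.1, -3.0, -3.8]
opening: 0.0128
grasp_force: 24.5
```

Emit:
play_rows --targets '[{"grip": 255,"linear": [0,0,0],"delta_rot": [0,0,0]},{"grip": 255,"linear": [0,0,0],"delta_rot": [0,0,0]},{"grip": 255,"linear": [0,0,0],"delta_rot": [0,0,0]},{"grip": 255,"linear": [0,0,0],"delta_rot": [0,0,0]},{"grip": 255,"linear": [0,0,0],"delta_rot": [0,0,0]},{"grip": 255,"linear": [0,0,0],"delta_rot": [0,0,0]},{"grip": 255,"linear": [0,0,0],"delta_rot": [0,0,0]},{"grip": 255,"linear": [0,0,0],"delta_rot": [0,0,0]},{"grip": 255,"linear": [0,0,0],"delta_rot": [0,0,0]},{"grip": 255,"linear": [0,0,0],"delta_rot": [0,0,0]}]'

```text
time: 14.0
ee_pos: [0.6488, -0.1851, 0.1126]
tcp_rot: [179.6, -46.5, 0.7]
wrist_force: [0.1, -5.4, -3.0]
opening: 0.0124
grasp_force: 24.5
```

```bash
python3 st.py pics/g.png
```

```text
14.0 [ 0.6488 -0.1851  0.1126] [179.6013 -46.4927   0.6928] [ 0.1265 -5.4125 -2.9501] [-23.9192 -20.7144 -37.8007  29.023   17.2011 162.5339]
orange n 26 ang 32.180718224158404 r [0.0824 0.1235 0.1753]
handle 0.7 [ 0.6123 -0.005   0.3406] theta 1.0339170104045847
```

View pics/g.png

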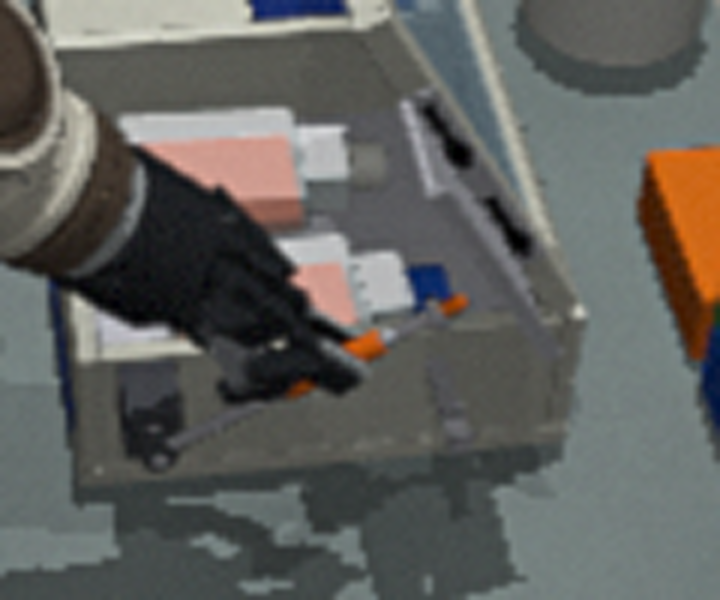

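Emit:
play_rows --targets '[{"grip": 255,"linear": [0,-0.02,0],"delta_rot": [0,0,0]},{"grip": 255,"linear": [0,-0.03,0],"delta_rot": [0,0,0]},{"grip": 255,"linear": [0,-0.05,0],"delta_rot": [0,0,0]},{"grip": 255,"linear": [0,-0.05,0],"delta_rot": [0,0,0]},{"grip": 255,"linear": [0,-0.05,0],"delta_rot": [0,0,0]},{"grip": 255,"linear": [0,-0.05,0],"delta_rot": [0,0,0]},{"grip": 255,"linear": [0,-0.05,0],"delta_rot": [0,0,0]},{"grip": 255,"linear": [0,-0.05,0],"delta_rot": [0,0,0]},{"grip": 255,"linear": [0,-0.05,0],"delta_rot": [0,0,0]},{"grip": 255,"linear": [0,-0.05,0],"delta_rot": [0,0,0]}]'

```text
time: 15.1
ee_pos: [0.6488, -0.1853, 0.1125]
tcp_rot: [179.6, -46.5, 0.7]
wrist_force: [0.7, -0.5, -2.8]
opening: 0.0127
grasp_force: 24.5
```

Emit:
play_rows --targets '[{"grip": 255,"linear": [0,0,0],"delta_rot": [0,0,0]},{"grip": 255,"linear": [0,0,0],"delta_rot": [0,0,0]},{"grip": 255,"linear": [0,0,0],"delta_rot": [0,0,0]},{"grip": 255,"linear": [0,0,0],"delta_rot": [0,0,0]},{"grip": 255,"linear": [0,0,0],"delta_rot": [0,0,0]},{"grip": 255,"linear": [0,0,0],"delta_rot": [0,0,0]},{"grip": 255,"linear": [0,0,0],"delta_rot": [0,0,0]},{"grip": 255,"linear": [0,0,0],"delta_rot": [0,0,0]},{"grip": 255,"linear": [0,0,0],"delta_rot": [0,0,0]},{"grip": 255,"linear": [0,0,0],"delta_rot": [0,0,0]}]'

```text
time: 16.1
ee_pos: [0.6488, -0.1854, 0.1125]
tcp_rot: [179.6, -46.5, 0.7]
wrist_force: [1.7, 3.0, -1.0]
opening: 0.0127
grasp_force: 24.5
```

Emit:
play_rows --targets '[{"grip": 255,"linear": [0,0,0],"delta_rot": [0,0,0]},{"grip": 255,"linear": [0,0,0],"delta_rot": [0,0,0]},{"grip": 255,"linear": [0,0,0],"delta_rot": [0,0,0]},{"grip": 255,"linear": [0,0,0],"delta_rot": [0,0,0]},{"grip": 255,"linear": [0,0,0],"delta_rot": [0,0,0]},{"grip": 255,"linear": [0,0,0],"delta_rot": [0,0,0]},{"grip": 255,"linear": [0,0,0],"delta_rot": [0,0,0]},{"grip": 255,"linear": [0,0,0],"delta_rot": [0,0,0]},{"grip": 255,"linear": [0,0,0],"delta_rot": [0,0,0]},{"grip": 255,"linear": [0,0,0],"delta_rot": [0,0,0]}]'

```text
time: 17.1
ee_pos: [0.6488, -0.1854, 0.1125]
tcp_rot: [179.6, -46.5, 0.7]
wrist_force: [1.6, 3.6, -1.7]
opening: 0.0131
grasp_force: 24.5
```

```bash
python3 st.py
```

```text
17.1 [ 0.6488 -0.1854  0.1125] [179.6236 -46.4923   0.6968] [ 1.6093  3.6201 -1.6956] [-23.9691 -20.6798 -37.7771  29.0314  17.2597 162.491 ]
orange n 24 ang 32.52729064486963 r [0.0824 0.1233 0.1729]
handle 0.73 [ 0.6068 -0.005   0.3385] theta 1.0125445839605212
```

Emit:
play_rows --targets '[{"grip": 255,"linear": [0,0,0],"delta_rot": [0,0,0]},{"grip": 255,"linear": [0,0,0],"delta_rot": [0,0,0]},{"grip": 255,"linear": [0,0,0],"delta_rot": [0,0,0]},{"grip": 255,"linear": [0,0,0],"delta_rot": [0,0,0]},{"grip": 255,"linear": [0,0,0],"delta_rot": [0,0,0]},{"grip": 255,"linear": [0,0,0],"delta_rot": [0,0,0]},{"grip": 255,"linear": [0,0,0],"delta_rot": [0,0,0]},{"grip": 255,"linear": [0,0,0],"delta_rot": [0,0,0]},{"grip": 255,"linear": [0,0,0],"delta_rot": [0,0,0]},{"grip": 255,"linear": [0,0,0],"delta_rot": [0,0,0]}]'

```text
time: 18.2
ee_pos: [0.6487, -0.1854, 0.1125]
tcp_rot: [179.6, -46.5, 0.7]
wrist_force: [2.6, 5.1, -2.6]
opening: 0.0128
grasp_force: 24.5
```

Emit:
play_rows --targets '[{"grip": 255,"linear": [0,0,0],"delta_rot": [0,0,0]},{"grip": 255,"linear": [0,0,0],"delta_rot": [0,0,0]},{"grip": 255,"linear": [0,0,0],"delta_rot": [0,0,0]},{"grip": 255,"linear": [0,0,0],"delta_rot": [0,0,0]},{"grip": 255,"linear": [0,0,0],"delta_rot": [0,0,0]},{"grip": 255,"linear": [0,0,0],"delta_rot": [0,0,0]},{"grip": 255,"linear": [0,0,0],"delta_rot": [0,0,0]},{"grip": 255,"linear": [0,0,0],"delta_rot": [0,0,0]},{"grip": 255,"linear": [0,0,0],"delta_rot": [0,0,0]},{"grip": 255,"linear": [0,0,0],"delta_rot": [0,0,0]}]'

```text
time: 19.2
ee_pos: [0.6488, -0.1854, 0.1125]
tcp_rot: [179.6, -46.5, 0.7]
wrist_force: [2.3, 5.4, -2.2]
opening: 0.0127
grasp_force: 24.5
```

```bash
python3 st.py
```

```text
19.2 [ 0.6488 -0.1854  0.1125] [179.6224 -46.4916   0.6936] [ 2.2821  5.434  -2.1765] [-23.9713 -20.6788 -37.7767  29.031   17.2576 162.4916]
orange n 22 ang 32.52729064486963 r [0.0824 0.1223 0.1729]
handle 0.62 [ 0.5927 -0.005   0.3219] theta 0.936331911067796
```

Emit:
play_rows --targets '[{"grip": 255,"linear": [0,0,0],"delta_rot": [0,0,0]},{"grip": 255,"linear": [0,0,0],"delta_rot": [0,0,0]},{"grip": 255,"linear": [0,0,0],"delta_rot": [0,0,0]},{"grip": 255,"linear": [0,0,0],"delta_rot": [0,0,0]},{"grip": 255,"linear": [0,0,0],"delta_rot": [0,0,0]},{"grip": 255,"linear": [0,0,0],"delta_rot": [0,0,0]},{"grip": 255,"linear": [0,0,0],"delta_rot": [0,0,0]},{"grip": 255,"linear": [0,0,0],"delta_rot": [0,0,0]},{"grip": 255,"linear": [0,0,0],"delta_rot": [0,0,0]},{"grip": 255,"linear": [0,0,0],"delta_rot": [0,0,0]}]'

```text
time: 20.3
ee_pos: [0.6488, -0.1854, 0.1126]
tcp_rot: [179.6, -46.5, 0.7]
wrist_force: [2.9, 4.3, -1.2]
opening: 0.0127
grasp_force: 24.5
```

Emit:
play_rows --targets '[{"grip": 255,"linear": [0,0,0],"delta_rot": [0,0,0]},{"grip": 255,"linear": [0,0,0],"delta_rot": [0,0,0]},{"grip": 255,"linear": [0,0,0],"delta_rot": [0,0,0]},{"grip": 255,"linear": [0,0,0],"delta_rot": [0,0,0]},{"grip": 255,"linear": [0,0,0],"delta_rot": [0,0,0]},{"grip": 255,"linear": [0,0,0],"delta_rot": [0,0,0]},{"grip": 255,"linear": [0,0,0],"delta_rot": [0,0,0]},{"grip": 255,"linear": [0,0,0],"delta_rot": [0,0,0]},{"grip": 255,"linear": [0,0,0],"delta_rot": [0,0,0]},{"grip": 255,"linear": [0,0,0],"delta_rot": [0,0,0]}]'

```text
time: 21.3
ee_pos: [0.6487, -0.1855, 0.1125]
tcp_rot: [179.6, -46.5, 0.7]
wrist_force: [3.2, 4.9, -1.0]
opening: 0.0127
grasp_force: 24.5
```

```bash
python3 st.py pics/i.png
```

```text
21.3 [ 0.6487 -0.1855  0.1125] [179.6207 -46.4904   0.6931] [ 3.25    4.8697 -1.0456] [-23.9728 -20.6791 -37.776   29.0329  17.2563 162.4906]
orange n 19 ang 32.556212208686574 r [0.0824 0.1213 0.1682]
```

View pics/i.png

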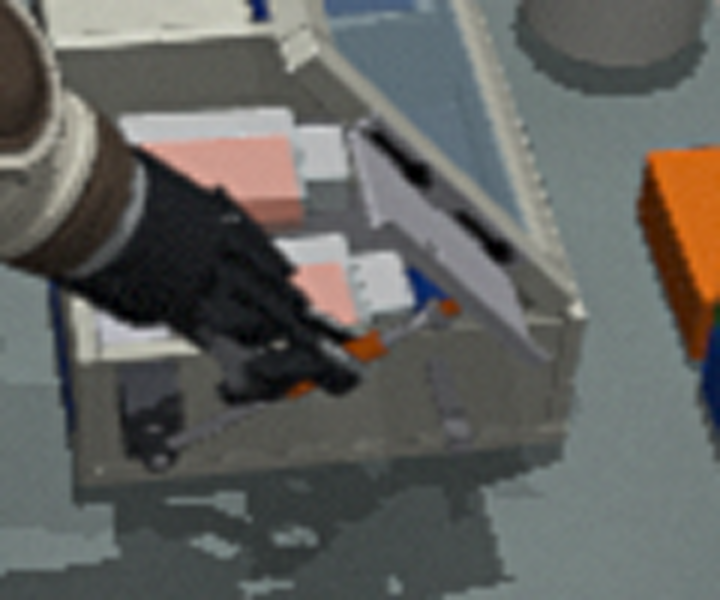

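```bash
cat >> st.py <<'E'
r=np.stack([.745-P[:,0],P[:,2]-.1],1); s=np.hypot(*r.T); a=np.arctan2(r[:,1],r[:,0])
m=(P[:,1]>-.2)&(P[:,1]<-.145)&(s>.05)&(s<.18)&(a>.6)&(a<1.2)
h,e=np.histogram(a[m],bins=np.arange(.6,1.2,.02)); k=h.argmax(); mm=m&(abs(a-e[k]-.01)<.08); print("rail theta",np.median(a[mm]),mm.sum(),h)
E
python3 st.py
```

```text
21.4 [ 0.6488 -0.1854  0.1125] [179.6228 -46.4913   0.6942] [ 1.7376  4.0472 -1.7809] [-23.9699 -20.6784 -37.7767  29.0308  17.2574 162.492 ]
orange n 19 ang 32.556212208686574 r [0.0824 0.1213 0.1682]
handle 0.78 [ 0.5782 -0.005   0.316 ] theta 0.8802834211756695
rail theta 0.9276350278238016 180 [ 3  1  3  1  2  1  3  7  6  1  3  1  0  0  1 52 74 35 15  1  3  1  1  0  0  0  0  0  0]
```

Emit:
play_rows --targets '[{"grip": 255,"linear": [0,0,0],"delta_rot": [0,0,0]},{"grip": 255,"linear": [0,0,0],"delta_rot": [0,0,0]},{"grip": 255,"linear": [0,0,0],"delta_rot": [0,0,0]},{"grip": 255,"linear": [0,0,0],"delta_rot": [0,0,0]},{"grip": 255,"linear": [0,0,0],"delta_rot": [0,0,0]},{"grip": 255,"linear": [0,0,0],"delta_rot": [0,0,0]},{"grip": 255,"linear": [0,0,0],"delta_rot": [0,0,0]},{"grip": 255,"linear": [0,0,0],"delta_rot": [0,0,0]}]'

```text
time: 22.3
ee_pos: [0.6488, -0.1854, 0.1125]
tcp_rot: [179.6, -46.5, 0.7]
wrist_force: [2.7, 4.2, -0.8]
opening: 0.0126
grasp_force: 24.5
```

```bash
python3 st.py
```

```text
22.3 [ 0.6488 -0.1854  0.1125] [179.6225 -46.4895   0.6989] [ 2.6507  4.1792 -0.8243] [-23.9674 -20.679  -37.7789  29.0314  17.258  162.4899]
orange n 18 ang 32.56231458247491 r [0.0824 0.1212 0.1662]
handle 0.75 [ 0.5761 -0.005   0.3169] theta 0.8761605070129647
rail theta 0.9141468521939259 185 [  2   2   2   2   2   1   3   5   6   2   3   0   0   0  19 102  40  17   7   0   1   1   0   0   0   0   0   0   0]
```

Emit:
play_rows --targets '[{"grip": 255,"linear": [0,0,0],"delta_rot": [0,0,0]},{"grip": 255,"linear": [0,0,0],"delta_rot": [0,0,0]},{"grip": 255,"linear": [0,0,0],"delta_rot": [0,0,0]},{"grip": 255,"linear": [0,0,0],"delta_rot": [0,0,0]},{"grip": 255,"linear": [0,0,0],"delta_rot": [0,0,0]},{"grip": 255,"linear": [0,0,0],"delta_rot": [0,0,0]},{"grip": 255,"linear": [0,0,0],"delta_rot": [0,0,0]},{"grip": 255,"linear": [0,0,0],"delta_rot": [0,0,0]}]'

```text
time: 23.2
ee_pos: [0.6487, -0.1854, 0.1125]
tcp_rot: [179.6, -46.5, 0.7]
wrist_force: [2.0, 5.4, -1.2]
opening: 0.013
grasp_force: 24.5
```

```bash
python3 st.py
```

```text
23.2 [ 0.6487 -0.1854  0.1125] [179.6241 -46.4895   0.6922] [ 2.0086  5.4291 -1.2429] [-23.9711 -20.6783 -37.7781  29.0313  17.2574 162.492 ]
orange n 18 ang 32.56231458247491 r [0.0824 0.1212 0.1662]
handle 0.87 [ 0.5754 -0.005   0.3214] theta 0.8839377805605896
rail theta 0.9128410672556 192 [  3   3   1   2   2   1   4   5   6   2   2   0   0   0  18 100  43  23   8   0   1   0   0   0   0   0   0   0   0]
```

Emit:
play_rows --targets '[{"grip": 255,"linear": [-0.02,0.02,0.05],"delta_rot": [0,-0.002,0]},{"grip": 255,"linear": [-0.04,0.03,0.1],"delta_rot": [0,-0.004,0]},{"grip": 255,"linear": [-0.06,0.03,0.14],"delta_rot": [0,-0.007,0]},{"grip": 255,"linear": [-0.09,0.03,0.21],"delta_rot": [0,-0.01,0]},{"grip": 255,"linear": [-0.12,0.03,0.28],"delta_rot": [0,-0.014,0]},{"grip": 255,"linear": [-0.15,0.03,0.35],"delta_rot": [0,-0.017,0]},{"grip": 255,"linear": [-0.18,0.03,0.42],"delta_rot": [0,-0.021,0]},{"grip": 255,"linear": [-0.21,0.03,0.49],"delta_rot": [0,-0.024,0]},{"grip": 255,"linear": [-0.24,0.03,0.55],"delta_rot": [0,-0.027,0]},{"grip": 255,"linear": [-0.28,0.03,0.63],"delta_rot": [0,-0.031,0]}]'

```text
time: 24.3
ee_pos: [0.6458, -0.1854, 0.1183]
tcp_rot: [179.6, -48.2, 0.7]
wrist_force: [7.9, 1.3, -5.5]
opening: 0.0131
grasp_force: 24.4
```

```bash
python3 st.py
```

```text
24.3 [ 0.6458 -0.1854  0.1183] [179.5679 -48.2331   0.6986] [ 7.9229  1.3143 -5.4918] [-24.4334 -22.4043 -39.4613  27.4166  18.0554 162.6895]
orange n 17 ang 35.24289940539046 r [0.0821 0.1232 0.168 ]
handle 0.77 [ 0.5796 -0.005   0.3178] theta 0.8883441536524991
rail theta 0.9208131844845758 183 [ 0  5  2  2  3  2  1  3  6  6  3  0  0  0  2 87 64 23  7  1  1  1  0  0  0  0  0  0  0]
```

Emit:
play_rows --targets '[{"grip": 255,"linear": [-0.02,0,0.03],"delta_rot": [0,-0.002,0]},{"grip": 255,"linear": [-0.03,0,0.07],"delta_rot": [0,-0.0035,0]},{"grip": 255,"linear": [-0.05,0,0.1],"delta_rot": [0,-0.005,0]},{"grip": 255,"linear": [-0.07,0,0.14],"delta_rot": [0,-0.007,0]},{"grip": 255,"linear": [-0.09,0,0.17],"delta_rot": [0,-0.009,0]},{"grip": 255,"linear": [-0.1,0,0.2],"delta_rot": [0,-0.0105,0]},{"grip": 255,"linear": [-0.12,0,0.24],"delta_rot": [0,-0.012,0]},{"grip": 255,"linear": [-0.14,0,0.27],"delta_rot": [0,-0.014,0]},{"grip": 255,"linear": [-0.15,0,0.31],"delta_rot": [0,-0.016,0]},{"grip": 255,"linear": [-0.17,0,0.34],"delta_rot": [0,-0.0175,0]}]'

```text
time: 25.4
ee_pos: [0.6441, -0.1854, 0.1218]
tcp_rot: [179.6, -49.2, 0.7]
wrist_force: [7.3, 0.8, -4.7]
opening: 0.013
grasp_force: 24.4
```

```bash
python3 st.py
```

```text
25.4 [ 0.6441 -0.1854  0.1218] [179.5531 -49.2376   0.7099] [ 7.3351  0.7593 -4.657 ] [-24.7213 -23.3898 -40.4018  26.5153  18.5544 162.7972]
orange n 19 ang 37.756947520391115 r [0.0797 0.121  0.168 ]
handle 0.68 [ 0.576 -0.005  0.318] theta 0.8785341651192089
rail theta 0.9235423723193356 184 [ 2  4  3  1  2  3  0  4  4  8  2  2  0  0  5 71 61 28 17  1  2  1  0  0  0  0  0  0  0]
```

Emit:
play_rows --targets '[{"grip": 255,"linear": [-0.02,0,0.03],"delta_rot": [0,-0.002,0]},{"grip": 255,"linear": [-0.04,0,0.07],"delta_rot": [0,-0.0035,0]},{"grip": 255,"linear": [-0.06,0,0.1],"delta_rot": [0,-0.005,0]},{"grip": 255,"linear": [-0.08,0,0.13],"delta_rot": [0,-0.007,0]},{"grip": 255,"linear": [-0.1,0,0.17],"delta_rot": [0,-0.009,0]},{"grip": 255,"linear": [-0.11,0,0.2],"delta_rot": [0,-0.0105,0]},{"grip": 255,"linear": [-0.13,0,0.23],"delta_rot": [0,-0.012,0]},{"grip": 255,"linear": [-0.15,0,0.26],"delta_rot": [0,-0.014,0]},{"grip": 255,"linear": [-0.17,0,0.3],"delta_rot": [0,-0.016,0]},{"grip": 255,"linear": [-0.19,0,0.33],"delta_rot": [0,-0.0175,0]}]'

```text
time: 26.5
ee_pos: [0.6421, -0.1853, 0.1252]
tcp_rot: [179.5, -50.2, 0.7]
wrist_force: [4.4, -0.2, -5.4]
opening: 0.0129
grasp_force: 24.4
```

```bash
python3 st.py
```

```text
26.5 [ 0.6421 -0.1853  0.1252] [179.5424 -50.2441   0.7219] [ 4.4315 -0.1898 -5.3991] [-25.0241 -24.405  -41.3682  25.6181  19.071  162.9067]
orange n 20 ang 38.943753041095015 r [0.0753 0.1201 0.1681]
handle 0.79 [ 0.5699 -0.005   0.3233] theta 0.8727662586246969
rail theta 0.926471130426599 183 [ 4  3  1  3  2  3  1  3  3  7  4  1  0  0  3 58 75 28 17  1  2  0  0  0  0  0  0  0  0]
```

Now about s ≈ 125 mm; slower (1.2°/s).

Emit:
play_rows --targets '[{"grip": 255,"linear": [-0.01,0,0.02],"delta_rot": [0,-0.001,0]},{"grip": 255,"linear": [-0.02,0,0.04],"delta_rot": [0,-0.002,0]},{"grip": 255,"linear": [-0.04,0,0.06],"delta_rot": [0,-0.003,0]},{"grip": 255,"linear": [-0.05,0,0.08],"delta_rot": [0,-0.004,0]},{"grip": 255,"linear": [-0.06,0,0.1],"delta_rot": [0,-0.005,0]},{"grip": 255,"linear": [-0.07,0,0.12],"delta_rot": [0,-0.006,0]},{"grip": 255,"linear": [-0.08,0,0.14],"delta_rot": [0,-0.007,0]},{"grip": 255,"linear": [-0.1,0,0.16],"delta_rot": [0,-0.0085,0]},{"grip": 255,"linear": [-0.11,0,0.18],"delta_rot": [0,-0.0095,0]},{"grip": 255,"linear": [-0.12,0,0.2],"delta_rot": [0,-0.0105,0]}]'

```text
time: 27.6
ee_pos: [0.641, -0.1853, 0.1272]
tcp_rot: [179.5, -50.8, 0.7]
wrist_force: [1.4, -2.8, -6.8]
opening: 0.0127
grasp_force: 24.5
```

```bash
python3 st.py
```

```text
27.6 [ 0.641  -0.1853  0.1272] [179.5411 -50.8474   0.7338] [ 1.417  -2.8218 -6.7602] [-25.2049 -25.0057 -41.9413  25.0796  19.3893 162.9755]
orange n 20 ang 40.25971116116235 r [0.0753 0.1205 0.1685]
handle 0.81 [ 0.5789 -0.005   0.324 ] theta 0.8997348500778735
rail theta 0.9245258187497897 183 [ 3  2  3  3  2  2  1  3  3  8  4  3  0  1  4 66 70 30  8  1  4  0  0  0  0  0  0  0  0]
```

Emit:
play_rows --targets '[{"grip": 255,"linear": [-0.02,0,0.02],"delta_rot": [0,-0.001,0]},{"grip": 255,"linear": [-0.03,-0.01,0.03],"delta_rot": [0,-0.002,0]},{"grip": 255,"linear": [-0.05,-0.02,0.05],"delta_rot": [0,-0.003,0]},{"grip": 255,"linear": [-0.07,-0.02,0.07],"delta_rot": [0,-0.004,0]},{"grip": 255,"linear": [-0.08,-0.02,0.08],"delta_rot": [0,-0.005,0]},{"grip": 255,"linear": [-0.1,-0.02,0.1],"delta_rot": [0,-0.006,0]},{"grip": 255,"linear": [-0.11,-0.02,0.12],"delta_rot": [0,-0.007,0]},{"grip": 255,"linear": [-0.13,-0.02,0.13],"delta_rot": [0,-0.0085,0]},{"grip": 255,"linear": [-0.14,-0.02,0.15],"delta_rot": [0,-0.0095,0]},{"grip": 255,"linear": [-0.16,-0.02,0.17],"delta_rot": [0,-0.0105,0]}]'

```text
time: 28.7
ee_pos: [0.6396, -0.1853, 0.1295]
tcp_rot: [179.5, -51.5, 0.8]
wrist_force: [0.9, -1.3, -4.7]
opening: 0.0129
grasp_force: 24.5
```

```bash
python3 st.py
```

```text
28.7 [ 0.6396 -0.1853  0.1295] [179.5213 -51.4976   0.7782] [ 0.8662 -1.3415 -4.6596] [-25.4257 -25.6468 -42.547   24.5118  19.7584 163.0167]
orange n 19 ang 42.15691703199778 r [0.0758 0.1192 0.1292]
handle 0.77 [ 0.5728 -0.005   0.3263] theta 0.8874561746452989
rail theta 0.9256184873037737 181 [ 2  5  1  1  3  3  3  0  7  8  3  3  0  0  1 52 79 31 13  1  4  0  0  0  0  0  0  0  0]
```

Emit:
play_rows --targets '[{"grip": 255,"linear": [-0.01,0,0.02],"delta_rot": [0,-0.001,0]},{"grip": 255,"linear": [-0.02,0,0.03],"delta_rot": [0,-0.002,0]},{"grip": 255,"linear": [-0.03,0,0.05],"delta_rot": [0,-0.003,0]},{"grip": 255,"linear": [-0.04,0,0.07],"delta_rot": [0,-0.004,0]},{"grip": 255,"linear": [-0.05,0,0.08],"delta_rot": [0,-0.0045,0]},{"grip": 255,"linear": [-0.06,0,0.1],"delta_rot": [0,-0.005,0]},{"grip": 255,"linear": [-0.07,0,0.11],"delta_rot": [0,-0.006,0]},{"grip": 255,"linear": [-0.08,0,0.13],"delta_rot": [0,-0.007,0]},{"grip": 255,"linear": [-0.09,0,0.14],"delta_rot": [0,-0.008,0]},{"grip": 255,"linear": [-0.1,0,0.16],"delta_rot": [0,-0.0088,0]}]'

```text
time: 29.8
ee_pos: [0.6386, -0.1853, 0.1311]
tcp_rot: [179.5, -52.0, 0.8]
wrist_force: [0.4, 0.6, -2.8]
opening: 0.0125
grasp_force: 24.6
```

```bash
python3 st.py
```

```text
29.8 [ 0.6386 -0.1853  0.1311] [179.5029 -52.0034   0.789 ] [ 0.3558  0.5901 -2.8473] [-25.5822 -26.1442 -43.034   24.0418  20.0141 163.0809]
orange n 19 ang 42.348867964784226 r [0.0758 0.1192 0.1273]
handle 0.94 [ 0.5843 -0.005   0.3119] theta 0.8889973612536579
rail theta 0.921717093269303 183 [ 2  1  3  4  1  3  2  1  8  9  3  3  0  1  3 80 62 25  9  1  0  2  0  0  0  0  0  0  0]
```

Emit:
play_rows --targets '[{"grip": 255,"linear": [0,0,0],"delta_rot": [0,0,0]},{"grip": 255,"linear": [0,0,0],"delta_rot": [0,0,0]},{"grip": 255,"linear": [0,0,0],"delta_rot": [0,0,0]},{"grip": 255,"linear": [0,0,0],"delta_rot": [0,0,0]},{"grip": 255,"linear": [0,0,0],"delta_rot": [0,0,0]},{"grip": 255,"linear": [0,0,0],"delta_rot": [0,0,0]},{"grip": 255,"linear": [0,0,0],"delta_rot": [0,0,0]},{"grip": 255,"linear": [0,0,0],"delta_rot": [0,0,0]}]'

```text
time: 30.7
ee_pos: [0.6386, -0.1854, 0.131]
tcp_rot: [179.5, -52.0, 0.8]
wrist_force: [0.7, 0.0, -0.8]
opening: 0.0127
grasp_force: 24.8
```

```bash
python3 st.py
```

```text
30.7 [ 0.6386 -0.1854  0.131 ] [179.4954 -51.9963   0.7885] [ 0.6506  0.003  -0.8328] [-25.5828 -26.137  -43.0296  24.044   20.005  163.079 ]
orange n 20 ang 42.51414951885625 r [0.0758 0.119  0.1273]
handle 0.79 [ 0.5719 -0.005   0.314 ] theta 0.8576461534337805
rail theta 0.9161355008587623 186 [ 3  3  2  2  4  3  3  1  7  6  6  1  1  1  9 99 51 18  7  0  0  2  0  0  0  0  0  0  0]
```

Emit:
play_rows --targets '[{"grip": 255,"linear": [0,0,0],"delta_rot": [0,0,0]},{"grip": 255,"linear": [0,0,0],"delta_rot": [0,0,0]},{"grip": 255,"linear": [0,0,0],"delta_rot": [0,0,0]},{"grip": 255,"linear": [0,0,0],"delta_rot": [0,0,0]},{"grip": 255,"linear": [0,0,0],"delta_rot": [0,0,0]},{"grip": 255,"linear": [0,0,0],"delta_rot": [0,0,0]},{"grip": 255,"linear": [0,0,0],"delta_rot": [0,0,0]},{"grip": 255,"linear": [0,0,0],"delta_rot": [0,0,0]}]'

```text
time: 31.6
ee_pos: [0.6386, -0.1854, 0.131]
tcp_rot: [179.5, -52.0, 0.8]
wrist_force: [1.5, 0.5, 1.0]
opening: 0.0127
grasp_force: 24.8
```

```bash
python3 st.py
```

```text
31.6 [ 0.6386 -0.1854  0.131 ] [179.5    -51.9942   0.7845] [1.4608 0.5054 0.9754] [-25.5828 -26.1355 -43.0291  24.0456  20.0058 163.0806]
orange n 20 ang 42.51414951885625 r [0.0758 0.119  0.1273]
handle 0.6 [ 0.5817 -0.005   0.308 ] theta 0.8723287267004082
rail theta 0.9156051912539422 192 [  2   1   4   4   1   2   4   2   5   5   8   2   0   0   9 105  42  24  10   1   1   2   1   0   0   0   0   0   0]
```

Emit:
play_rows --targets '[{"grip": 255,"linear": [-0.01,0,0.015],"delta_rot": [0,-0.001,0]},{"grip": 255,"linear": [-0.02,0,0.03],"delta_rot": [0,-0.002,0]},{"grip": 255,"linear": [-0.03,0,0.045],"delta_rot": [0,-0.003,0]},{"grip": 255,"linear": [-0.04,0,0.06],"delta_rot": [0,-0.004,0]},{"grip": 255,"linear": [-0.05,0,0.08],"delta_rot": [0,-0.0045,0]},{"grip": 255,"linear": [-0.06,0,0.095],"delta_rot": [0,-0.005,0]},{"grip": 255,"linear": [-0.07,0,0.11],"delta_rot": [0,-0.006,0]},{"grip": 255,"linear": [-0.08,0,0.125],"delta_rot": [0,-0.007,0]},{"grip": 255,"linear": [-0.08,0,0.125],"delta_rot": [0,-0.007,0]},{"grip": 255,"linear": [-0.08,0,0.125],"delta_rot": [0,-0.007,0]}]'

```text
time: 32.7
ee_pos: [0.6378, -0.1854, 0.1322]
tcp_rot: [179.5, -52.4, 0.8]
wrist_force: [4.9, 0.4, 1.1]
opening: 0.0127
grasp_force: 24.6
```

```bash
python3 st.py
```

```text
32.7 [ 0.6378 -0.1854  0.1322] [179.4959 -52.3883   0.7885] [4.8914 0.3646 1.0743] [-25.7075 -26.5312 -43.421   23.6773  20.2138 163.1331]
orange n 20 ang 43.55158299917294 r [0.0758 0.1184 0.1273]
handle 0.61 [ 0.574  -0.005   0.3134] theta 0.8624399548869482
rail theta 0.8938837507416528 200 [ 4  4  1  3  1  5  1  3  5  3  7  0  2 24 97 51 18  8  1  0  0  0  0  0  0  0  0  0  0]
```

Dropping in now (0.916 → 0.894). Wait it out.

Emit:
play_rows --targets '[{"grip": 255,"linear": [0,0,0],"delta_rot": [0,0,0]},{"grip": 255,"linear": [0,0,0],"delta_rot": [0,0,0]},{"grip": 255,"linear": [0,0,0],"delta_rot": [0,0,0]},{"grip": 255,"linear": [0,0,0],"delta_rot": [0,0,0]},{"grip": 255,"linear": [0,0,0],"delta_rot": [0,0,0]},{"grip": 255,"linear": [0,0,0],"delta_rot": [0,0,0]},{"grip": 255,"linear": [0,0,0],"delta_rot": [0,0,0]},{"grip": 255,"linear": [0,0,0],"delta_rot": [0,0,0]},{"grip": 255,"linear": [0,0,0],"delta_rot": [0,0,0]},{"grip": 255,"linear": [0,0,0],"delta_rot": [0,0,0]}]'

```text
time: 33.8
ee_pos: [0.6378, -0.1854, 0.1322]
tcp_rot: [179.5, -52.4, 0.8]
wrist_force: [4.5, -0.5, 1.3]
opening: 0.0129
grasp_force: 24.6
```

```bash
python3 st.py
```

```text
33.8 [ 0.6378 -0.1854  0.1322] [179.4939 -52.3903   0.7896] [ 4.4578 -0.499   1.3108] [-25.7085 -26.5293 -43.4184  23.6758  20.2141 163.1325]
orange n 20 ang 43.47682317918653 r [0.0758 0.1193 0.1735]
handle 0.79 [ 0.558  -0.005   0.3014] theta 0.7893764160915467
rail theta 0.8554830695626242 224 [  3   3   3   2   1   3   2   4   2   2   0  18 106  60  28   8   1   0   2   0   0   0   0   0   0   0   0   0   0]
```

Emit:
play_rows --targets '[{"grip": 255,"linear": [0,0,0],"delta_rot": [0,0,0]},{"grip": 255,"linear": [0,0,0],"delta_rot": [0,0,0]},{"grip": 255,"linear": [0,0,0],"delta_rot": [0,0,0]},{"grip": 255,"linear": [0,0,0],"delta_rot": [0,0,0]},{"grip": 255,"linear": [0,0,0],"delta_rot": [0,0,0]},{"grip": 255,"linear": [0,0,0],"delta_rot": [0,0,0]},{"grip": 255,"linear": [0,0,0],"delta_rot": [0,0,0]},{"grip": 255,"linear": [0,0,0],"delta_rot": [0,0,0]},{"grip": 255,"linear": [0,0,0],"delta_rot": [0,0,0]},{"grip": 255,"linear": [0,0,0],"delta_rot": [0,0,0]}]'

```text
time: 34.9
ee_pos: [0.6378, -0.1854, 0.1322]
tcp_rot: [179.5, -52.4, 0.8]
wrist_force: [4.6, 1.4, 1.1]
opening: 0.0127
grasp_force: 24.6
```

Emit:
play_rows --targets '[{"grip": 255,"linear": [0,0,0],"delta_rot": [0,0,0]},{"grip": 255,"linear": [0,0,0],"delta_rot": [0,0,0]},{"grip": 255,"linear": [0,0,0],"delta_rot": [0,0,0]},{"grip": 255,"linear": [0,0,0],"delta_rot": [0,0,0]},{"grip": 255,"linear": [0,0,0],"delta_rot": [0,0,0]},{"grip": 255,"linear": [0,0,0],"delta_rot": [0,0,0]},{"grip": 255,"linear": [0,0,0],"delta_rot": [0,0,0]},{"grip": 255,"linear": [0,0,0],"delta_rot": [0,0,0]},{"grip": 255,"linear": [0,0,0],"delta_rot": [0,0,0]},{"grip": 255,"linear": [0,0,0],"delta_rot": [0,0,0]}]'

```text
time: 35.9
ee_pos: [0.6378, -0.1854, 0.1322]
tcp_rot: [179.5, -52.4, 0.8]
wrist_force: [4.6, 0.8, 1.4]
opening: 0.0131
grasp_force: 24.6
```

```bash
python3 st.py
```

```text
35.9 [ 0.6378 -0.1854  0.1322] [179.4939 -52.3892   0.7875] [4.5879 0.8305 1.4091] [-25.7081 -26.5298 -43.4191  23.6762  20.2119 163.1339]
orange n 23 ang 43.10441251607394 r [0.0758 0.1207 0.1735]
handle 0.78 [ 0.5574 -0.005   0.3029] theta 0.7915042997913895
rail theta 0.8322868625970448 238 [  3   2   3   3   2   1   3   2   0   1  40 118  45  25   5   3   1   0   0   0   0   0   0   0   0   0   0   0   0]
```

Emit:
play_rows --targets '[{"grip": 255,"linear": [0,0,0],"delta_rot": [0,0,0]},{"grip": 255,"linear": [0,0,0],"delta_rot": [0,0,0]},{"grip": 255,"linear": [0,0,0],"delta_rot": [0,0,0]},{"grip": 255,"linear": [0,0,0],"delta_rot": [0,0,0]},{"grip": 255,"linear": [0,0,0],"delta_rot": [0,0,0]},{"grip": 255,"linear": [0,0,0],"delta_rot": [0,0,0]},{"grip": 255,"linear": [0,0,0],"delta_rot": [0,0,0]},{"grip": 255,"linear": [0,0,0],"delta_rot": [0,0,0]},{"grip": 255,"linear": [0,0,0],"delta_rot": [0,0,0]},{"grip": 255,"linear": [0,0,0],"delta_rot": [0,0,0]}]'

```text
time: 37.0
ee_pos: [0.6378, -0.1854, 0.1322]
tcp_rot: [179.5, -52.4, 0.8]
wrist_force: [5.0, -0.2, 1.9]
opening: 0.0127
grasp_force: 24.6
```

```bash
python3 st.py pics/j.png
```

```text
37.0 [ 0.6378 -0.1854  0.1322] [179.4971 -52.3885   0.7889] [ 4.9743 -0.1796  1.8774] [-25.7065 -26.5295 -43.4214  23.6752  20.2146 163.1334]
orange n 22 ang 42.93573278401804 r [0.0758 0.1212 0.1735]
handle 0.67 [ 0.5593 -0.005   0.2945] theta 0.7756610021137443
rail theta 0.8318702278979159 246 [  3   3   1   5   2   3   1   1   2   2  42 105  54  26  10   4   1   0   0   0   0   0   0   0   0   0   0   0   0]
```

View pics/j.png

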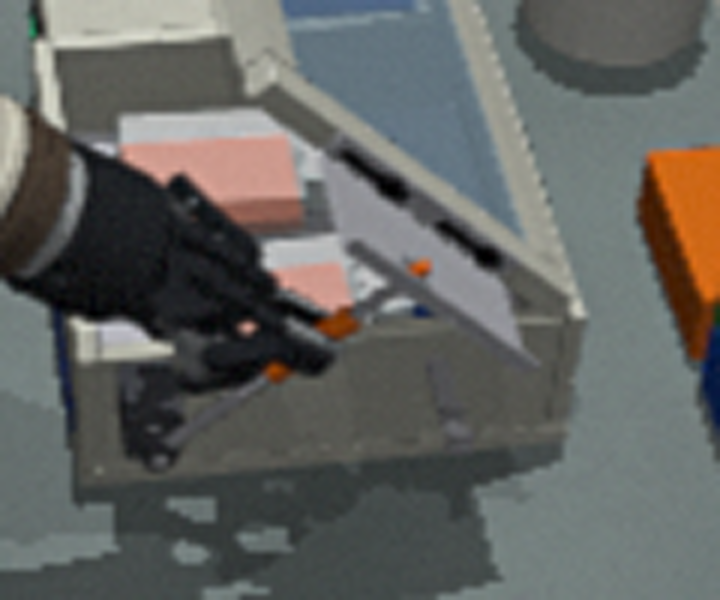

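Emit:
play_rows --targets '[{"grip": 130,"linear": [0,0,0],"delta_rot": [0,0,0]},{"grip": 130,"linear": [0,0,0],"delta_rot": [0,0,0]},{"grip": 130,"linear": [0,0,0],"delta_rot": [0,0,0]},{"grip": 130,"linear": [-0.8,0,0.6],"delta_rot": [0,0,0]},{"grip": 130,"linear": [-2.4,0,1.9],"delta_rot": [0,0,0]},{"grip": 130,"linear": [-4.0,0,3.1],"delta_rot": [0,0,0]},{"grip": 130,"linear": [-6.0,-0.5,4.6],"delta_rot": [0,0,0]},{"grip": 130,"linear": [-8.5,-1.5,6.5],"delta_rot": [0,0,0]},{"grip": 130,"linear": [-11,-3,8],"delta_rot": [0,0,0]},{"grip": 130,"linear": [-11,-3,8],"delta_rot": [0,0,0]}]'

```text
time: 38.1
ee_pos: [0.5263, -0.2173, 0.2161]
tcp_rot: [179.2, -52.6, 0.9]
wrist_force: [0.4, -0.5, 0.1]
opening: 0.0417
grasp_force: 0.0
```

```bash
python3 st.py
```

```text
38.1 [ 0.5263 -0.2173  0.2161] [179.2017 -52.5911   0.86  ] [ 0.4125 -0.5316  0.052 ] [-38.3094 -40.5584 -41.2029  43.5592  29.3968 153.8697]
orange n 55 ang 43.494417015852356 r [0.0758 0.1037 0.1735]
handle 0.92 [ 0.558  -0.005   0.3029] theta 0.7929936685664162
rail theta 0.8302210061246722 233 [  3   4   1   2   4   1   2   1   1   2  40 105  44  28  12   0   2   0   1   0   0   0   0   0   0   0   0   0   0]
```

Emit:
play_rows --targets '[{"grip": 130,"linear": [0,0,0],"delta_rot": [0,0,0]},{"grip": 130,"linear": [0,0,0],"delta_rot": [0,0,0]},{"grip": 130,"linear": [0,0,0],"delta_rot": [0,0,0]},{"grip": 130,"linear": [0,0,0],"delta_rot": [0,0,0]},{"grip": 130,"linear": [0,0,0],"delta_rot": [0,0,0]},{"grip": 130,"linear": [0,0,0],"delta_rot": [0,0,0]},{"grip": 130,"linear": [0,0,0],"delta_rot": [0,0,0]},{"grip": 130,"linear": [0,0,0],"delta_rot": [0,0,0]},{"grip": 130,"linear": [0,0,0],"delta_rot": [0,0,0]},{"grip": 130,"linear": [0,0,0],"delta_rot": [0,0,0]}]'

```text
time: 39.2
ee_pos: [0.5277, -0.2154, 0.2121]
tcp_rot: [179.5, -52.4, 0.8]
wrist_force: [1.1, -0.1, 0.1]
opening: 0.0418
grasp_force: 0.0
```

```bash
python3 st.py
```

```text
39.2 [ 0.5277 -0.2154  0.2121] [179.4972 -52.3809   0.7808] [ 1.1098 -0.0921  0.141 ] [-38.0148 -40.2855 -41.3647  43.3433  29.3024 153.9878]
orange n 55 ang 43.31022642641432 r [0.0758 0.1037 0.1735]
handle 0.67 [ 0.5543 -0.005   0.3106] theta 0.8017410867268184
rail theta 0.831602164017831 242 [  2   3   1   4   2   4   1   1   1   2  31 127  52  20   8   2   1   0   0   0   0   0   0   0   0   0   0   0   0]
```

The rod stays at about 43° and the cover at about 0.79 rad, with the arm clear of everything.

```bash
python3 -c "
from workcell import bot
print(bot.job_done())"
```

```text
the job is handed in; nothing more can be done
None
```

The cover is open at about 0.79 rad and rests on the rod's collar; the tip is through the holding hole, the gripper is clear, and I handed the job in at about 39 s.

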